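Lock the magnifier's coupler onto the ball post

ROBOT

A 6-joint arm with a two-finger parallel gripper is mounted at the origin on the work surface; the furniture and walls round the work are solid. World frame = base frame: x ahead of the robot, y to its left, z up, the work surface at z = 0. Lengths are in m, angles in rad, forces in N, time in s.
With the tool pointing down it reaches from about 0.3 to 0.875 m from the base axis. Payload 6.4 kg.
Tool frame: the origin (TCP) lies at the very end of the fingers, on their centre line; the grasp point (between the pads) lies env.grip_point_offset behind it (env.grip_point_offset is the distance from the TCP to the grasp point, in m); z points along the fingers, x is the direction in which the jaws open and shut, and the axes are right-handed (so a half turn about z gives the same grasp; the last joint's range is limited). The gripper opens to 85 mm and grips with 20 to 120 N. Pads are 22 mm wide; open, the fingers measure 114 mm over their backs; the gripper's body (76 mm by 85 mm) begins 54 mm behind the grasp point. The pads swing forward as they close: fully open they stand 13 mm farther back than shut.
Start: joints at [0.922, 0.181, 1.607, -0, 1.354, -0.206], TCP at [0.246, 0.52, 0.231] pointing down, gripper open.
Joint ranges: [-2.99, 2.99], [-0.89, 2.07], [0.3, 2.58], [-1.14, 4.28], [0, 2.63], [-3.12, 3.12]. Speed limits (rad/s): [2.57, 2.57, 3.01, 3.14, 3.14, 3.14].

INTERFACE

Orientations are given as a unit quaternion [w, x, y, z].
In Python, from bench import env, grab_frame, sign_off, look_for, trace gives the robot as it stands.
- The arm moves only by the shell command python3 -m creep 'ROWS' [OPENING] [FORCE]. ROWS is JSON, a list of rows, each a list of 2 entries, a list of its own where there are three numbers: the shift along the tool's x, y, z in mm, then the turn, a rotation vector about the tool's x, y, z in rad. A call has 1 to 12 rows; each row shifts and turns the commanded pose from where the row before left it, along the tool's axes as they then stand; what a row does not reach is not made up. A row lasts 1/10 s, in which the tool goes at most 50 mm and 8.59 degrees, less where a joint would pass 70% of its speed; a pose out of reach is approached as far as the arm can. A call is refused whole if a number of a shift passes 50 or a number of a turn 0.15, either way. A call with a gripper value outside its range is refused whole. OPENING is the finger opening in mm, from 0 to 85.4, set as the call begins (- or left out, the last holds). The fingers move at their own pace and stop on an object; FORCE is the grip in N (left out, the last holds). Time passes only in rows, so rows that do not move let the fingers close. It gives the time, the measured TCP pose, the force and the opening at its end, in the units of the state.
- env.get_state(): the state, without advancing time (a new reading comes with each control period).
- grab_frame(name): name is "scene" or "top"; returns a dict with "pixels" (420x560x3 uint8, blue, green, red), "z_map" (420x560 float32, m along the optical axis (not along the pixel's ray), 0 where there is no reading), "fovy" (degrees; the focal length in pixels is half the picture's height over the tangent of half this angle, whatever the lens; pixels are square), "cx", "cy" (the principal point, pixels), "k1" (the pictures are not rectified: a ray, as slopes to the right and down, at radius r is drawn at 1 + k1 r^2 times it, then the intrinsics apply), "extrinsics" (4x4, takes a point from world to camera coordinates). Camera axes: x right, y up, looking along -z (the intrinsics and any distortion apply to the point x, -y, -z); pixel columns grow to the right and rows downward; lengths in m; the calibration is good to about 2 mm. A picture is of the moment at which its call begins.
- sign_off(): hands the job in, once; it reports no verdict.
Trained networks look in the newest picture that a camera, given by its name, has taken for a name from the list of things; names that differ only in an ending like _2 or _b are one class to them, and where a whole thing is asked for, a point or a joint stands for the part that bears it (a point fixed in the world has none). Each returns a list of dicts, best first, with "conf" (0 to 1); they miss things now and then, are a little off and sometimes report something else, mostly with a low value. They report only what shows in the picture. A call takes as long as a camera call.
- look_for(name, camera): "rect" ([left, top, right, bottom] in pixels, round what is visible of it).
- trace(name, camera): "pixels" (420x560 bool, what is visible of it) and "rect" ([left, top, right, bottom] in pixels, round what is visible of it).
The state is a dict: "clock": time; "joints": joint angles; "joint_velocities": joint speeds; "effort": joint torques, N m; "eef_pos": TCP position; "ee_rot": TCP orientation; "ft_force": force on the tool from outside, world axes, zero at the start; "wrist_torque": the same for the moment, N m; "finger_gap": finger opening in m.
Only numpy, scipy, OpenCV 4.12 (cv2) and the standard library are available. Lean on these libraries where they do the work, as an engineer would, in place of code of your own. Each camera call takes 0.05 s, during which the arm holds its last target. There are 200 camera calls.

TASK

Take the loose cap off the ball of the leaning post and stand it upright, open side down, on the table. Raise the magnifier coupler's lever fully, lower the coupler square onto the ball until it is fully seated, and only then press the lever all the way down to lock it. Do not force anything, and do not move the vials or the stamp.

Things in the scene. Friction and masses are not known exactly. Their poses are not given: they have to be found in the camera images.
- ball (a point): Centre of the steel ball (32 mm diameter) on the post. z axis = the post's axis, out of the ball's top, leaning 30 degrees from vertical towards the stand's -x side (roughly to the right seen from the robot); y axis horizontal.
- stand: Base of the ball post, fixed to the table: dark plate 84x84x8 mm, origin at the centre of its underside. The ball's centre is at (-45, 0, 125) mm in its frame.
- post: The leaning post with the ball, fixed; origin at the ball's centre, axes as point ball. Down the axis from the centre: neck 14 mm in diameter, from 23.5 mm a collar of 32 mm, from 28 mm a flange of 40 mm, then the post, 24 mm.
- cap_centre (a point): Centre (half-way up) of the loose black cap: a cup open below, 41 mm outside diameter (43 mm over two ribs near the rim), 45 mm high plus a 4 mm dome, 60 g, inside 35 mm wide and 41 mm deep; z axis to its closed end. It starts over the ball, leaning with the post; draw it 45 mm or more along the post's axis. Grasp it across its round body.
- cap: The same cap; origin at the centre of its rim (the open lower end), 22.5 mm below cap_centre; z to the closed end.
- coupler_centre (a point): Centre of the socket of the loose magnifier coupler: the ball's centre lies here when seated. Axes: z up out of the roof, x to the lens, -x to the lever. Body 44x44x52 mm (x, y, z); this point is 26 mm above its underside and 26 mm below its roof. Grasp it across its flat y sides (44 mm). It may be turned any way about the post's axis.
- coupler: The same coupler, aluminium, 0.55 to 0.8 kg, upright on the table; origin at the centre of its underside. Socket 34 mm square, 42 mm deep, open below. A black hand lens is strapped on the roof (up to 18 mm high), reaching x = 92 mm; a toe reaches x = 51 mm, hinge cheeks x = -40 mm. Seated, it stands 2 mm off the flange and can rock a few degrees about the ball.
- lever (a joint): Angle of the coupler's lever, rad: 0 = pressed down (locked), 0.75 = raised to its stop. Hinge along the coupler's y at (-30, 0, 10) mm from coupler_centre. Stiff: stays where left, about 1.5 N at the knob moves it. Down, its tongue closes the socket below the ball: the coupler then cannot go on, and the lever cannot go down on a ball not fully seated.
- lever_knob (a point): Centre of the round cross knob at the lever's end: 18 mm diameter, 16 mm wide along the coupler's y; it turns freely on its pin; pinch its flat ends. Lever down: it is at (-52, 0, 4) mm from the hinge in the coupler's frame, 40 mm above the underside; raising swings it up and over towards the coupler. The lever's bar is 12 mm wide.
- vial: Bystander: brown vial with a black cap, 31x31x62 mm, origin at the centre of its underside.
- small_vial: Bystander: smaller brown vial with a white cap, 26x26x52 mm, origin at the centre of its underside.
- stamp: Bystander: wooden hand stamp, 37x48x74 mm, origin at the centre of its underside.

How it is judged:
By the outcome, as a careful person would: the job done as asked, in the order asked, and still so for the second after the job is handed in, with the robot touching nothing.
It also fails if it takes over 72 s, if anything falls off the work surface, if the arm or the gripper's body presses on something with over 40 N, if the wrist force passes 120 N, or if a joint passes its speed limit or range.

## Working session

There is one attempt and no reset: what is moved stays moved. The work goes in short steps, Python scripts to look and compute and a shell command to move; the robot and the scene stay as the last step left them, time stands still between calls to the robot, and variables do not carry over. Pictures are saved under pics/ and viewed, about 8 in all and at most 12, crops included, and the job is handed in when it is done.

```bash
ls; mkdir -p pics; cat > h.py <<'E'
import numpy as np, cv2
from scipy.spatial.transform import Rotation as R
from bench import env, grab_frame, sign_off, look_for, trace
def K(f):
    F=f["pixels"].shape[0]/2/np.tan(np.radians(f["fovy"])/2); return F
def cloud(f):
    F=K(f);h,w=f["z_map"].shape
    u,v=np.meshgrid(np.arange(w),np.arange(h))
    Km=np.array([[F,0,f["cx"]],[0,F,f["cy"]],[0,0,1.]])
    p=cv2.undistortPoints(np.stack([u,v],-1).reshape(-1,1,2).astype(float),Km,np.array([f["k1"],0,0,0.])).reshape(h,w,2)
    z=f["z_map"]; c=np.stack([p[...,0]*z,-p[...,1]*z,-z],-1)
    E=np.array(f["extrinsics"]); P=(c-E[:3,3])@E[:3,:3]
    P[z==0]=np.nan
    return P
def proj(f,X):
    E=np.array(f["extrinsics"]); c=np.atleast_2d(X)@E[:3,:3].T+E[:3,3]
    s=np.stack([c[:,0]/-c[:,2],-c[:,1]/-c[:,2]],-1); r2=(s**2).sum(1,keepdims=True)
    return s*(1+f["k1"]*r2)*K(f)+[f["cx"],f["cy"]]
def tool():
    s=env.get_state(); q=np.array(s["ee_rot"]); return np.array(s["eef_pos"]),R.from_quat(q[[1,2,3,0]]),s
E
python3 - <<'E'
from h import *
for n in ["scene","top"]:
    f=grab_frame(n); cv2.imwrite(f"pics/{n}0.png",f["pixels"]); P=cloud(f)
    print(n,f["fovy"],f["k1"],np.round(np.array(f["extrinsics"]),3).tolist())
    np.save(f"pics/{n}0.npy",P)
    for t in ["cap","coupler","lever_knob","lever","stand","post","vial","small_vial","stamp"]:
        for d in trace(t,n)[:2]:
            m=d["pixels"]; Q=P[m]; Q=Q[~np.isnan(Q[:,0])]
            if len(Q): print(n,t,round(d["conf"],2),d["rect"],len(Q),np.round(np.percentile(Q,[3,50,97],axis=0)*1000).tolist())
            np.save(f"pics/{n}0_{t}.npy",m) if d is not None and d["conf"]>.5 else 0
print(env.grip_point_offset); print(env.get_state())
E
```

```text
pics
scene 48.49175675107803 0.054066124494988085 [[0.48, -0.877, 0.015, -0.292], [0.65, 0.367, 0.665, -0.348], [-0.589, -0.31, 0.746, -0.711], [0.0, 0.0, 0.0, 1.0]]
scene cap 0.96 [339.8, 165.8, 371.2, 196.6] 546 [[580.0, -186.0, 102.0], [588.0, -167.0, 137.0], [617.0, -140.0, 151.0]]
scene coupler 0.76 [287.0, 249.1, 379.0, 302.7] 1995 [[402.0, -285.0, 9.0], [418.0, -200.0, 52.0], [443.0, -124.0, 68.0]]
scene lever_knob 0.23 [228.5, 252.4, 245.0, 285.3] 428 [[347.0, -48.0, -1.0], [356.0, -38.0, 39.0], [402.0, -8.0, 63.0]]
scene lever 0.82 [344.7, 286.5, 381.3, 299.2] 276 [[424.0, -294.0, 37.0], [429.0, -270.0, 44.0], [441.0, -236.0, 52.0]]
scene stand 0.58 [307.6, 184.8, 352.8, 232.2] 1223 [[561.0, -159.0, 6.0], [590.0, -127.0, 10.0], [636.0, -84.0, 96.0]]
scene post 0.62 [318.0, 186.9, 346.6, 211.7] 390 [[582.0, -149.0, 24.0], [591.0, -122.0, 49.0], [605.0, -97.0, 102.0]]
scene post 0.51 [347.7, 286.6, 379.6, 298.4] 292 [[424.0, -293.0, 2.0], [430.0, -267.0, 44.0], [449.0, -235.0, 52.0]]
scene vial 0.77 [229.5, 253.4, 242.3, 286.1] 370 [[347.0, -48.0, 7.0], [355.0, -39.0, 42.0], [
[... 1736 characters left out ...]
': 1.0, 'joints': array([ 9.21728825e-01,  1.80786972e-01,  1.60701804e+00,  1.11517800e-05,
        1.35380449e+00, -2.06286690e-01]), 'joint_velocities': array([-6.15936687e-04,  2.17046429e-05,  9.83120561e-04,  1.06336149e-03,
        4.78641279e-04,  6.37820808e-05]), 'effort': array([-6.81038964e-04, -4.44842470e+01, -3.51685596e+01, -3.08276931e-04,
        4.50166317e-04, -3.62573178e-05]), 'eef_pos': array([0.24633825, 0.51956575, 0.23128706]), 'ee_rot': array([-2.14932689e-06,  8.45120089e-01,  5.34576501e-01, -9.80136336e-06]), 'ft_force': array([0.09845297, 0.53499777, 0.23096836]), 'wrist_torque': array([ 0.0641687 , -0.01194827,  0.04120063]), 'finger_gap': 0.08491324158401425}
```

```bash
python3 - <<'E'
import cv2,numpy as np
a=cv2.imread("pics/scene0.png");b=cv2.imread("pics/top0.png")
A=cv2.resize(a[150:360,170:430],None,fx=1.9,fy=1.9,interpolation=cv2.INTER_CUBIC)
B=cv2.resize(b[130:310,160:390],None,fx=1.3,fy=1.3,interpolation=cv2.INTER_CUBIC)
o=np.zeros((A.shape[0],A.shape[1]+B.shape[1],3),np.uint8);o[:,:A.shape[1]]=A;o[:B.shape[0],A.shape[1]:]=B
cv2.imwrite("pics/v1.png",o)
E
```

```text
(no output)
```

View pics/v1.png

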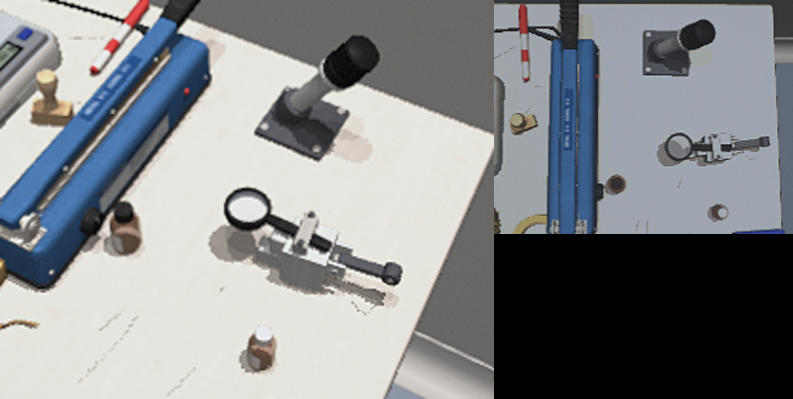

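```bash
python3 - <<'E'
from h import *
# fit stand: plate top points (z~8mm), rect; both views
for n in ["scene","top"]:
    P=np.load(f"pics/{n}0.npy")*1000
    x,y,z=P[...,0],P[...,1],P[...,2]
    m=(x>530)&(x<680)&(y>-220)&(y<-50)&(z>4)&(z<13)
    Q=P[m][:,:2].astype(np.float32)
    print(n,"plate",m.sum(),cv2.minAreaRect(Q),P[m][:,2].mean(), np.percentile(Q,[1,99],axis=0))
    m=(x>380)&(x<470)&(y>-330)&(y<-90)&(z>5)
    Q=P[m]
    for lo,hi in [(5,30),(30,48),(49,54),(54,75)]:
        q=Q[(Q[:,2]>lo)&(Q[:,2]<hi)]
        print(n,"coupler z",lo,hi,len(q),cv2.minAreaRect(q[:,:2].astype(np.float32)) if len(q)>4 else "", np.round(q.mean(0)) if len(q) else "")
E
```

```text
scene plate 841 ((588.20458984375, -137.98379516601562), (110.62863159179688, 149.41526794433594), 3.5557141304016113) 8.30204346906398 [[ 558.41053467 -164.72581482]
 [ 639.96346436  -79.75798035]]
scene coupler z 5 30 336 ((419.6268005371094, -209.42318725585938), (48.01432800292969, 176.82183837890625), 7.9741621017456055) [ 408. -193.   18.]
scene coupler z 30 48 518 ((427.47662353515625, -231.7435760498047), (42.06017303466797, 126.85783386230469), 19.051557540893555) [ 421. -236.   41.]
scene coupler z 49 54 320 ((425.04437255859375, -206.74703979492188), (45.32869338989258, 174.66839599609375), 2.733433246612549) [ 422. -218.   52.]
scene coupler z 54 75 838 ((421.95068359375, -171.63150024414062), (112.07231140136719, 47.35718536376953), 87.63685607910156) [ 422. -166.   62.]
top plate 758 ((625.1207275390625, -128.6538543701172), (128.65234375, 158.8914337158203), 62.617027282714844) 7.569919395876224 [[ 560.10341919 -161.00852448]
 [ 644.59764221  -77.36956902]]
top coupler z 5 30 55 ((430.79901123046875, -223.10186767578125), (51.130123138427734, 136.1799774169922), 12.009780883789062) [ 415. -183.   19.]
top coupler z 30 48 203 ((423.685791015625, -231.21212768554688), (41.77605056762695, 126.86540222167969), 1.014451026916504) [ 429. -245.   43.]
top coupler z 49 54 223 ((425.2289733886719, -207.03018188476562), (43.52740478515625, 172.13511657714844), 7.482146263122559) [ 425. -212.   51.]
top coupler z 54 75 616 ((423.9767150878906, -169.77627563476562), (112.42487335205078, 46.37428665161133), 89.1660385131836) [ 424. -161.   62.]
```

The picture shows the cap on the post (scene about 355,180), leaning right. The coupler lies at (330,275), lens to the left and lever to the right. The vials are at (236,270) and (313,332), and the stamp is at (198,203). Next I fit the post and coupler poses to the point clouds.

```bash
cat > fit.py <<'E'
from h import *
from scipy.optimize import least_squares
def axis(az): return np.array([.5*np.cos(az),.5*np.sin(az),np.cos(np.pi/6)])
def fitpost(clouds,masks):
    # masks: list of (P_mm, capmask, postmask)
    def res(p):
        b=np.array([p[0],p[1],125.]);a=axis(p[2]);r=[]
        for P,c,q in zip(*[clouds]+list(zip(*masks))):
            for m,rad,lo,hi in ((c,20.5,-14,17),(q,12,-100,-34)):
                if m is None: continue
                d=P[m]-b;t=d@a; D=np.linalg.norm(d-np.outer(t,a),axis=1)-rad
                r.append(np.where((t>lo)&(t<hi),D,0))
        return np.concatenate(r)
    return least_squares(res,[595,-165,-np.pi/2],loss="soft_l1",f_scale=1.5)
E
python3 - <<'E'
from fit import *
Ps=[np.load(f"pics/{n}0.npy")*1000 for n in("scene","top")]
ms=[[np.load(f"pics/{n}0_{t}.npy") for t in("cap","post")] for n in("scene","top")]
ms=[[cv2.erode(m.astype(np.uint8),np.ones((3,3)))>0 for m in k] for k in ms]
for P,m in zip(Ps,ms): m[0]&=~np.isnan(P[...,0]);m[1]&=~np.isnan(P[...,0])
for s in ([0],[1],[0,1]):
    r=fitpost([Ps[i] for i in s],[ms[i] for i in s]); print(s,np.round(r.x,3),r.cost,len(r.fun))
b=np.array([*r.x[:2],125]);a=axis(r.x[2])
for P,m in zip(Ps,ms):
    print("cap along axis",np.percentile((P[m[0]]-b)@a,[1,5,50,95,99]))
    x,y,z=P[...,0],P[...,1],P[...,2]
    pm=(x>540)&(x<660)&(y>-190)&(y<-60)&(z>6)&(z<11)
    lab=cv2.connectedComponentsWithStats(pm.astype(np.uint8))
    k=1+np.argmax(lab[2][1:,4]); print("plate",cv2.minAreaRect(P[lab[1]==k][:,:2].astype(np.float32)))
ex=np.array([-a[0],-a[1]])*2; print("expected plate centre",b[:2]+ex*45)
# coupler yaw/centre: fit 2D
for P in Ps:
    x,y,z=P[...,0],P[...,1],P[...,2]
    near=(x>380)&(x<470)&(y>-330)&(y<-90)
    hi=P[near&(z>57)]; kn=P[near&(z>35)&(z<56)&(y<-262)]; roof=P[near&(z>49.5)&(z<54)&(y>-240)&(y<-170)]
    print("lens rect",cv2.minAreaRect(hi[:,:2].astype(np.float32)),"knob",np.percentile(kn,[2,50,98],axis=0).round(1).tolist(),"roof",np.percentile(roof,[2,50,98],axis=0).round(1).tolist())
E
```

```text
[0] [ 667.106 -168.285    2.699] 0.0 628
[1] [ 601.915 -165.066   -1.57 ] 139.11040709592666 617
[0, 1] [ 598.432 -166.579   -1.635] 802.2107712278466 1245
cap along axis [-19.01743387 -16.56404203  14.15535111  23.8320588   24.88133315]
plate ((600.7402954101562, -120.79408264160156), (85.36891174316406, 83.66780853271484), 0.15836887061595917)
cap along axis [-18.3160728  -14.80796773  16.92223104  22.69665623  23.55707383]
plate ((600.9269409179688, -119.22715759277344), (83.72772979736328, 81.8374252319336), 89.94123077392578)
expected plate centre [ 601.33871698 -121.67272911]
lens rect ((421.95068359375, -171.63150024414062), (112.07231140136719, 47.35718536376953), 87.63685607910156) knob [[425.2, -294.9, 38.6], [429.9, -282.6, 45.6], [441.5, -263.0, 52.4]] roof [[402.3, -228.8, 49.7], [415.6, -210.9, 52.0], [447.1, -173.4, 53.8]]
lens rect ((422.71942138671875, -169.73385620117188), (112.44657135009766, 46.34896469116211), 86.92789459228516) knob [[426.6, -294.1, 39.1], [433.4, -280.1, 45.7], [442.0, -263.1, 51.6]] roof [[403.1, -227.3, 49.6], [430.5, -210.2, 51.5], [446.4, -176.3, 53.8]]
```

```bash
python3 - <<'E'
import cv2,numpy as np
o=[]
for n in("scene","top"):
    P=np.load(f"pics/{n}0.npy")*1000; I=cv2.imread(f"pics/{n}0.png")
    k=3; up=lambda A:cv2.resize(A,None,fx=1,fy=1)
    im=np.zeros((330,800,3),np.uint8)
    m=(P[...,0]>370)&(P[...,0]<475)&(P[...,1]>-320)&(P[...,1]<-100)&(P[...,2]>15)
    Q=P[m];C=I[m]; idx=np.argsort(Q[:,2])
    for q,c in zip(Q[idx],C[idx]):
        # right = -y , up = +x ; 3.5px/mm
        cv2.circle(im,(int((-100-q[1])*3.5),int((470-q[0])*3.3)),3,tuple(int(v) for v in c),-1)
    for y in range(-320,-99,20): cv2.line(im,(int((-100-y)*3.5),0),(int((-100-y)*3.5),330),(0,90,0),1)
    for x in range(380,471,10): cv2.line(im,(0,int((470-x)*3.3)),(800,int((470-x)*3.3)),(0,90,0) if x!=420 else (0,0,255),1)
    o.append(im[:298])
cv2.imwrite("pics/v2.png",np.vstack(o))
E
```

```text
(no output)
```

View pics/v2.png

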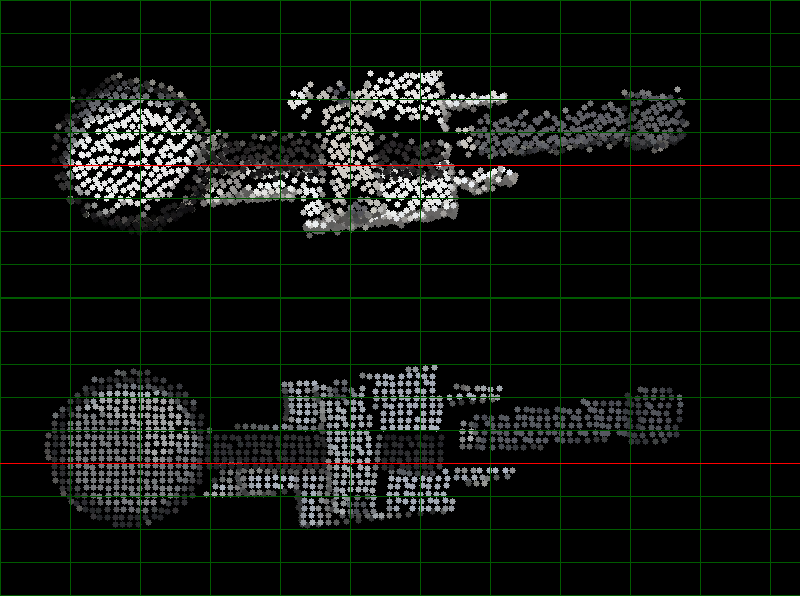

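Body and lever agree: coupler centre is about (425.3, -205.5) and its x axis points at 96°, with the lens slightly crooked on the roof. Ball centre is about (600.5, -165.5, 125), lean along -y. The knob is at (434, -287).

```bash
cat > go.py <<'E'
from h import *
import sys
BALL=np.array([600.5,-165.5,125.]); A=np.array([0,-.5,np.cos(np.pi/6)])
def to(grip,z,x,off=18.7):
    """grip point target (mm), tool z and x directions -> shift (tool axes, mm), rotvec (tool axes)"""
    p,r,s=tool(); p=p*1000; z=np.array(z,float)/np.linalg.norm(z); x=np.array(x,float); x-=z*(x@z); x/=np.linalg.norm(x)
    Rt=R.from_matrix(np.stack([x,np.cross(z,x),z],1)); t=np.array(grip)+off*z
    print("t%.1f tcp"%s["clock"],p.round(1),"F",np.round(s["ft_force"],1),"gap %.1f"%(s["finger_gap"]*1000),"target",t.round(1))
    print(" shift now-axes",r.inv().apply(t-p).round(1)," rot",(r.inv()*Rt).as_rotvec().round(3), " shift after-rot axes",Rt.inv().apply(t-p).round(1))
E
python3 - <<'E'
from go import *
P=np.load("pics/top0.npy")*1000
x,y,z=P[...,0],P[...,1],P[...,2]
for c in ((246,520),(335,330),(400,200),(450,100),(500,0),(550,-150)):
    m=(abs(x-c[0])<90)&(abs(y-c[1])<90); print(c,np.nanmax(z[m]) if m.any() else None)
m=(abs(z)<4)&(x>400)&(x<550); print("table y min",np.nanpercentile(y[m],0.5)); m=(z>15)&(x>450)&(x<560)&(y<60)&(y>-75);print("sealer ymin",np.nanmin(y[m]) if m.any() else None)
to(BALL+A*100,-A,[1,0,0])
E
```

```text
(246, 520) None
(335, 330) 66.7312776987322
(400, 200) 130.63810932656204
(450, 100) 107.76160561553469
(500, 0) 112.49999622146542
(550, -150) 153.88158333776548
table y min -321.5134887961227
sealer ymin 2.888004773688256
t1.0 tcp [246.3 519.6 231.3] F [0.1 0.5 0.2] gap 84.9 target [ 600.5 -206.2  195.4]
 shift now-axes [-504.   630.9   35.9]  rot [0.466 0.295 1.101]  shift after-rot axes [ 354.2  646.4 -331.8]
```

```bash
python3 -m creep '[[[-28,35,0],[0,0,0]],[[-28,35,0],[0,0,0]],[[-28,35,0],[0,0,0]],[[-28,35,0],[0,0,0]],[[-28,35,0],[0,0,0]],[[-28,35,0],[0,0,0]],[[-28,35,0],[0,0,0]],[[-28,35,0],[0,0,0]],[[-28,35,0],[0,0,0]],[[-28,35,0],[0,0,0]],[[-28,35,0],[0,0,0]],[[-28,35,0],[0,0,0]]]' 85
python3 -m creep '[[[-28,35,0],[0,0,0]],[[-28,35,0],[0,0,0]],[[-28,35,0],[0,0,0]],[[-28,35,0],[0,0,0]],[[-28,35,0],[0,0,0]],[[-28,35,0],[0,0,0]],[[0,0,0],[0,0,0.14]],[[0,0,0],[0,0,0.14]],[[0,0,0],[0,0,0.14]],[[0,0,0],[0,0,0.14]],[[0,0,0],[0,0,0.14]],[[0,0,0],[0,0,0.14]]]'
python3 -m creep '[[[0,0,0],[0,0,0.145]],[[0,0,0],[0,0,0.145]],[[0,0,0],[0.13,0,0]],[[0,0,0],[0.13,0,0]],[[0,0,0],[0.13,0,0]],[[0,0,0],[0.1336,0,0]],[[0,0,0],[0,0,0]]]'
python3 -c "
from go import *
to(BALL+A*100,-A,[1,0,0]); print(tool()[2]['joints'].round(2))"
```

```text
clock: 2.2
eef_pos: [0.4825, 0.0342, 0.2316]
ee_rot: [0.0, 0.845, 0.534, 0.0]
ft_force: [0.4, 2.0, -0.3]
finger_gap: 0.0851
clock: 3.4
eef_pos: [0.5996, -0.2058, 0.2312]
ee_rot: [-0.0, 0.99, 0.141, -0.0]
ft_force: [0.1, -0.2, -0.3]
finger_gap: 0.0851
clock: 4.1
eef_pos: [0.5984, -0.2085, 0.2284]
ee_rot: [-0.261, 0.965, -0.004, -0.001]
ft_force: [-0.3, -0.3, -0.7]
finger_gap: 0.0854
t4.1 tcp [ 598.4 -208.5  228.4] F [-0.3 -0.3 -0.7] gap 85.4 target [ 600.5 -206.2  195.4]
 shift now-axes [ 2.2 14.6 29.6]  rot [-0.004  0.    -0.007]  shift after-rot axes [ 2.1 14.5 29.7]
[-0.72  0.5   1.29  0.39  1.71 -0.73]
```

```bash
python3 -m creep '[[[2,14.5,0],[0,0,-0.007]],[[0,0,25],[0,0,0]],[[0,0,25],[0,0,0]],[[0,0,25],[0,0,0]],[[0,0,20],[0,0,0]],[[0,0,16],[0,0,0]],[[0,0,10],[0,0,0]],[[0,0,6],[0,0,0]],[[0,0,0],[0,0,0]]]'
python3 - <<'E'
from go import *
to(BALL+A*2,-A,[1,0,0])
o=[]
for n in("scene","top"):
    f=grab_frame(n); g=f["pixels"].copy()
    for X,c in ((BALL,(0,0,255)),(BALL-A*28,(0,255,0)),(BALL+A*22,(255,0,0))):
        u=proj(f,X/1000)[0]; cv2.circle(g,tuple(int(v) for v in u.round()),1,c,-1)
    u=proj(f,BALL/1000)[0].astype(int); o.append(cv2.resize(g[max(0,u[1]-65):u[1]+65,u[0]-65:u[0]+65],(390,390),interpolation=cv2.INTER_CUBIC))
cv2.imwrite("pics/v3.png",np.hstack(o))
E
```

```text
clock: 5.0
eef_pos: [0.6018, -0.1545, 0.1139]
ee_rot: [-0.259, 0.966, 0.003, 0.001]
ft_force: [0.3, 0.3, 0.3]
finger_gap: 0.0852
t5.0 tcp [ 601.8 -154.5  113.9] F [0.3 0.3 0.3] gap 85.2 target [ 600.5 -157.2  110.5]
 shift now-axes [-1.3  4.   1.6]  rot [ 0.    -0.001  0.006]  shift after-rot axes [-1.3  4.   1.6]
```

View pics/v3.png

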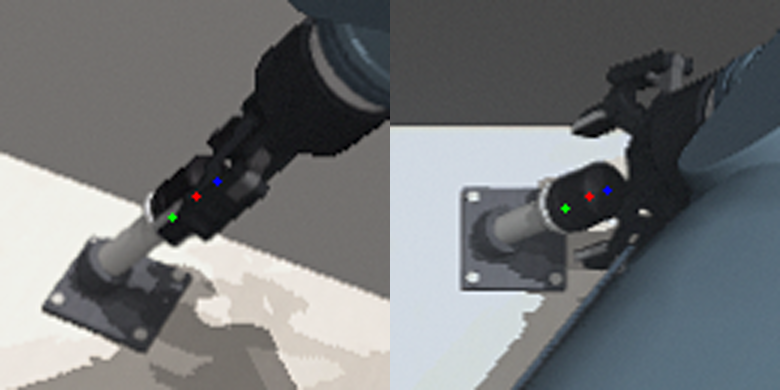

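The jaws straddle the cap in both views (ball marker at 196,196 and 589,196). I apply the small correction, close, and draw the cap off along the axis.

```bash
python3 -m creep '[[[-1,4,1.5],[0,0,0]],[[0,0,0],[0,0,0]]]'
python3 -m creep '[[[0,0,0],[0,0,0]],[[0,0,0],[0,0,0]],[[0,0,0],[0,0,0]],[[0,0,0],[0,0,0]],[[0,0,0],[0,0,0]],[[0,0,0],[0,0,0]],[[0,0,0],[0,0,0]],[[0,0,0],[0,0,0]]]' 36 30
python3 -c "
from go import *
to(BALL+A*2,-A,[1,0,0])"
```

```text
clock: 5.3
eef_pos: [0.6008, -0.1585, 0.1108]
ee_rot: [-0.258, 0.966, 0.002, 0.001]
ft_force: [-0.6, 0.5, 0.1]
finger_gap: 0.0849
clock: 6.1
eef_pos: [0.6008, -0.1577, 0.1109]
ee_rot: [-0.259, 0.966, 0.002, 0.001]
ft_force: [-1.2, -0.7, 3.2]
finger_gap: 0.041
t6.1 tcp [ 600.8 -157.7  110.9] F [-1.2 -0.7  3.2] gap 41.0 target [ 600.5 -157.2  110.5]
 shift now-axes [-0.3 -0.3  0.6]  rot [ 0.    -0.001  0.005]  shift after-rot axes [-0.3 -0.3  0.6]
```

```bash
python3 -m creep '[[[0,0,-4],[0,0,0]],[[0,0,-6],[0,0,0]],[[0,0,-8],[0,0,0]],[[0,0,-10],[0,0,0]],[[0,0,-12],[0,0,0]],[[0,0,-15],[0,0,0]],[[0,0,-15],[0,0,0]],[[0,0,-15],[0,0,0]],[[0,0,-15],[0,0,0]],[[0,0,0],[0,0,0]]]'
python3 -m creep '[[[0,0,0],[-0.13,0,0]],[[0,0,0],[-0.13,0,0]],[[0,0,0],[-0.13,0,0]],[[0,0,0],[-0.1336,0,0]],[[0,0,0],[0,0,0]]]'
python3 -c "
from go import *
to([500,-85,75],[0,0,-1],[1,0,0])"
```

```text
clock: 7.1
eef_pos: [0.6017, -0.2096, 0.2001]
ee_rot: [-0.257, 0.966, 0.002, 0.003]
ft_force: [-0.1, -0.5, -1.2]
finger_gap: 0.041
clock: 7.6
eef_pos: [0.6009, -0.2039, 0.1978]
ee_rot: [0.001, 1.0, 0.004, 0.002]
ft_force: [-0.1, 0.9, -0.7]
finger_gap: 0.0406
t7.6 tcp [ 600.9 -203.9  197.8] F [-0.1  0.9 -0.7] gap 40.6 target [500.  -85.   56.3]
 shift now-axes [-100.4 -120.   141. ]  rot [ 0.001 -0.004  0.009]  shift after-rot axes [-100.9 -118.9  141.5]
```

```bash
python3 -m creep '[[[-25,-30,0],[0,-0.004,0.009]],[[-25,-30,0],[0,0,0]],[[-25,-30,0],[0,0,0]],[[-25,-30,0],[0,0,0]],[[0,0,40],[0,0,0]],[[0,0,40],[0,0,0]],[[0,0,40],[0,0,0]],[[0,0,21],[0,0,0]],[[0,0,0],[0,0,0]],[[0,0,0],[0,0,0]]]'
python3 - <<'E'
from go import *
to([500,-85,27],[0,0,-1],[1,0,0])
f=grab_frame("scene");P=cloud(f)*1000;d=trace("cap","scene")[0];print(d["conf"],d["rect"]);Q=P[d["pixels"]];print(np.nanpercentile(Q,[2,50,98],axis=0).round(1).tolist())
cv2.imwrite("pics/v4.png",cv2.resize(f["pixels"][150:290,250:410],None,fx=4,fy=4,interpolation=cv2.INTER_CUBIC))
E
```

```text
clock: 8.6
eef_pos: [0.5009, -0.0877, 0.0563]
ee_rot: [-0.001, 1.0, -0.003, -0.001]
ft_force: [0.6, -1.0, -0.5]
finger_gap: 0.0405
t8.6 tcp [500.9 -87.7  56.3] F [ 0.6 -1.  -0.5] gap 40.5 target [500.  -85.    8.3]
 shift now-axes [-0.9 -2.6 48. ]  rot [-0.002  0.002 -0.006]  shift after-rot axes [-0.9 -2.7 48. ]Traceback (most recent call last):
  File "<stdin>", line 3, in <module>
IndexError: list index out of range
```

```bash
python3 -m creep '[[[0,0,20],[0,0,0]],[[0,0,15],[0,0,0]],[[0,0,7],[0,0,0]],[[0,0,3],[0,0,0]],[[0,0,1],[0,0,0]],[[0,0,0],[0,0,0]]]'
python3 -m creep '[[[0,0,1],[0,0,0]],[[0,0,0],[0,0,0]]]'
python3 -m creep '[[[0,0,1],[0,0,0]],[[0,0,0],[0,0,0]]]'
python3 - <<'E'
from go import *
to([500,-85,27],[0,0,-1],[1,0,0])
f=grab_frame("scene");P=cloud(f)*1000
cv2.imwrite("pics/v4.png",cv2.resize(f["pixels"][150:290,250:410],None,fx=4,fy=4,interpolation=cv2.INTER_CUBIC))
E
```

```text
clock: 9.3
eef_pos: [0.5015, -0.0875, 0.0111]
ee_rot: [0.0, 1.0, -0.002, 0.0]
ft_force: [0.3, 0.6, -0.1]
finger_gap: 0.0408
clock: 9.5
eef_pos: [0.5014, -0.0875, 0.0098]
ee_rot: [0.0, 1.0, -0.002, 0.0]
ft_force: [0.6, 0.1, -0.0]
finger_gap: 0.0408
clock: 9.7
eef_pos: [0.5015, -0.0877, 0.0095]
ee_rot: [0.0, 1.0, -0.002, 0.0]
ft_force: [-3.4, -1.1, 9.9]
finger_gap: 0.0407
t9.7 tcp [501.5 -87.7   9.5] F [-3.4 -1.1  9.9] gap 40.7 target [500.  -85.    8.3]
 shift now-axes [-1.5 -2.7  1.2]  rot [ 0.001 -0.    -0.005]  shift after-rot axes [-1.5 -2.7  1.2]
```

View pics/v4.png

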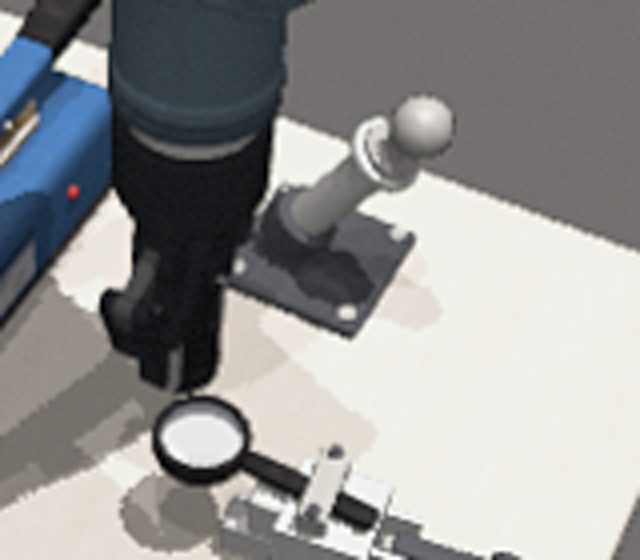

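The cap has touched down (10 N). The ball is exposed at crop (422,127), and the cap is in the jaws at (180,370). Now release and rise.

```bash
python3 -m creep '[[[0,0,-0.7],[0,0,0]],[[0,0,0],[0,0,0]],[[0,0,0],[0,0,0]],[[0,0,0],[0,0,0]],[[0,0,-5],[0,0,0]],[[0,0,-15],[0,0,0]],[[0,0,-30],[0,0,0]],[[0,0,-40],[0,0,0]],[[0,0,-40],[0,0,0]]]' 62
python3 -m creep '[[[-20,45,0],[0,0,0]],[[-20,45,0],[0,0,0]],[[-20,45,0],[0,0,0]],[[0,45,0],[0,0,0]],[[0,0,0],[0,0,0]]]' 40
python3 - <<'E'
from go import *
from scipy.optimize import least_squares
u=np.array([-.107,.994])
to([434.2,-287.2,70],[0,0,-1],[.994,.107,0])
for n in("scene","top"):
    f=grab_frame(n);P=cloud(f)*1000
    for d in trace("cap",n)[:1]: print(n,"cap",d["conf"],np.nanpercentile(P[d["pixels"]],[2,50,98],axis=0).round(1).tolist())
    x,y,z=P[...,0],P[...,1],P[...,2]
    m=np.linalg.norm(P-BALL,axis=-1)<24
    m&=((P-BALL)@A>-4)
    Q=P[m]
    r=least_squares(lambda c:np.linalg.norm(Q-c,axis=1)-16,BALL,loss="soft_l1")
    print(n,"ball",len(Q),r.x.round(1),np.abs(r.fun).mean())
    lens=(x>380)&(x<470)&(y>-330)&(y<-90)&(z>36)&(z<56)&(y<-262)
    if lens.sum()>20: print("knob",np.percentile(P[lens],[2,50,98],axis=0).round(1).tolist())
E
```

```text
clock: 10.65
eef_pos: [0.5004, -0.087, 0.1402]
ee_rot: [-0.0, 1.0, -0.003, -0.001]
ft_force: [0.8, -0.7, 0.0]
finger_gap: 0.0622
clock: 11.15
eef_pos: [0.4398, -0.2724, 0.1402]
ee_rot: [0.002, 1.0, -0.005, 0.001]
ft_force: [1.2, -0.1, 0.8]
finger_gap: 0.0401
t11.2 tcp [ 439.8 -272.4  140.2] F [ 1.2 -0.1  0.8] gap 40.1 target [ 434.2 -287.2   51.3]
 shift now-axes [-5.6 14.6 88.9]  rot [ 0.004 -0.001 -0.117]  shift after-rot axes [-7.2 14.1 88.9]
scene cap 0.56 [[480.7, -108.8, 1.8], [491.1, -93.3, 42.8], [518.2, -70.6, 49.9]]
scene ball 198 [ 601.5 -165.2  125.4] 0.9391584308980238
knob [[425.1, -294.9, 37.8], [430.2, -282.3, 45.5], [441.3, -262.8, 53.1]]
top cap 0.78 [[481.8, -105.3, 13.5], [498.3, -85.8, 45.8], [519.4, -69.1, 50.3]]
top ball 170 [ 601.8 -164.7  124.3] 0.7858461051075946
knob [[429.7, -290.2, 43.7], [435.3, -284.3, 49.5], [441.9, -278.8, 53.0]]
```

Cap stands upright (top at 50 mm). Refined ball centre is (601.6, -165, 125). Now to the knob.

```bash
python3 -m creep '[[[0,0,0],[0,0,-0.117]],[[-7,14,0],[0,0,0]],[[0,0,30],[0,0,0]],[[0,0,30],[0,0,0]],[[0,0,25],[0,0,0]],[[0,0,18],[0,0,0]],[[0,0,10],[0,0,0]],[[0,0,5],[0,0,0]],[[0,0,0],[0,0,0]]]'
python3 - <<'E'
from go import *
to([434,-287.2,40],[0,0,-1],[.994,.107,0])
f=grab_frame("scene");cv2.imwrite("pics/v5.png",cv2.resize(f["pixels"][220:320,270:400],None,fx=5,fy=5,interpolation=cv2.INTER_CUBIC))
E
```

```text
clock: 12.25
eef_pos: [0.4346, -0.2816, 0.0209]
ee_rot: [-0.0, 0.998, 0.056, -0.0]
ft_force: [0.6, -0.8, -0.3]
finger_gap: 0.0396
t12.2 tcp [ 434.6 -281.6   20.9] F [ 0.6 -0.8 -0.3] gap 39.6 target [ 434.  -287.2   21.3]
 shift now-axes [-1.3  5.5 -0.4]  rot [-0.     0.001  0.005]  shift after-rot axes [-1.2  5.5 -0.4]
```

View pics/v5.png

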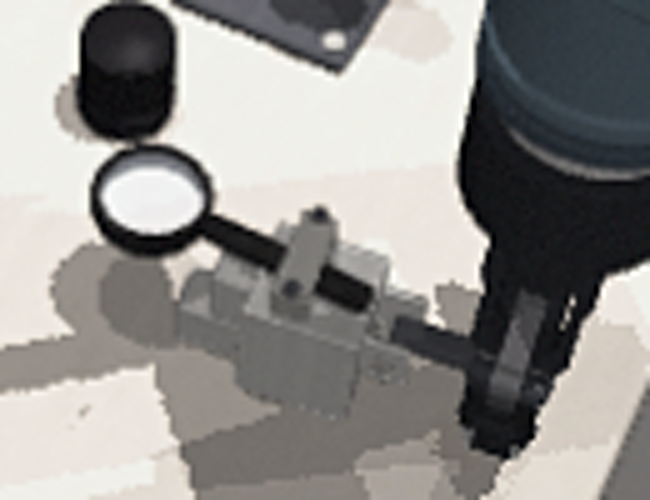

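The jaws straddle the knob (crop 505,375) and the cap stands upright at (128,70). Correct 5.5 mm outward, pinch, then follow the arc.

```bash
python3 -m creep '[[[-1,5.5,0],[0,0,0]],[[0,0,0],[0,0,0]],[[0,0,0],[0,0,0]]]'
python3 -m creep '[[[0,0,0],[0,0,0]],[[0,0,0],[0,0,0]],[[0,0,0],[0,0,0]],[[0,0,0],[0,0,0]],[[0,0,0],[0,0,0]],[[0,0,0],[0,0,0]]]' 8 20
python3 -m creep '[[[0,-0.6,-3.8],[0,0,0]],[[0,-0.6,-3.9],[0,0,0]],[[0,-1.1,-3.8],[0,0,0]],[[0,-1.2,-3.7],[0,0,0]],[[0,-1.7,-3.5],[0,0,0]],[[0,-1.7,-3.5],[0,0,0]],[[0,-2.2,-3.2],[0,0,0]],[[0,-2.2,-3.2],[0,0,0]],[[0,0,0],[0,0,0]]]'
python3 -c "
from go import *
to([434,-287.2,40],[0,0,-1],[.994,.107,0])"
```

```text
clock: 12.6
eef_pos: [0.4346, -0.2879, 0.0217]
ee_rot: [0.001, 0.998, 0.056, 0.0]
ft_force: [-0.5, 0.2, 0.5]
finger_gap: 0.0399
clock: 13.2
eef_pos: [0.4343, -0.2873, 0.0211]
ee_rot: [0.0, 0.998, 0.056, -0.0]
ft_force: [0.3, -0.4, 0.7]
finger_gap: 0.0156
clock: 14.1
eef_pos: [0.4328, -0.2754, 0.0497]
ee_rot: [-0.0, 0.998, 0.056, -0.0]
ft_force: [0.0, 2.1, -4.3]
finger_gap: 0.0158
t14.1 tcp [ 432.8 -275.4   49.7] F [ 0.   2.1 -4.3] gap 15.8 target [ 434.  -287.2   21.3]
 shift now-axes [-0.1 11.9 28.4]  rot [-0.001  0.001  0.005]  shift after-rot axes [-0.1 11.9 28.4]
```

```bash
python3 -m creep '[[[0,-2.6,-2.9],[0,0,0]],[[0,-2.7,-2.8],[0,0,0]],[[0,0,0],[0,0,0]],[[0,0,0],[0,0,0]]]'
python3 -m creep '[[[0,-1.2,-1.0],[0,0,0]],[[0,0,0],[0,0,0]],[[0,0,0],[0,0,0]]]'
python3 - <<'E'
from go import *
to([434,-287.2,40],[0,0,-1],[.994,.107,0])
E
```

```text
clock: 14.5
eef_pos: [0.4324, -0.2707, 0.0554]
ee_rot: [0.0, 0.998, 0.056, -0.0]
ft_force: [0.4, 1.7, -2.5]
finger_gap: 0.0157
clock: 14.8
eef_pos: [0.4323, -0.2696, 0.0564]
ee_rot: [0.0, 0.998, 0.056, -0.0]
ft_force: [-0.6, 1.4, -3.8]
finger_gap: 0.0157
t14.8 tcp [ 432.3 -269.6   56.4] F [-0.6  1.4 -3.8] gap 15.7 target [ 434.  -287.2   21.3]
 shift now-axes [-0.3 17.6 35.1]  rot [0.    0.    0.005]  shift after-rot axes [-0.2 17.6 35.1]
```

```bash
python3 -m creep '[[[0,-1.1,-0.9],[0,0,0]],[[0,0,0],[0,0,0]],[[0,0,0],[0,0,0]]]'
python3 -m creep '[[[0,-1.1,-0.9],[0,0,0]],[[0,0,0],[0,0,0]],[[0,0,0],[0,0,0]]]'
python3 -m creep '[[[0,-1.2,-0.8],[0,0,0]],[[0,0,0],[0,0,0]],[[0,0,0],[0,0,0]]]'
python3 - <<'E'
from go import *
f=grab_frame("scene");cv2.imwrite("pics/v6.png",cv2.resize(f["pixels"][220:320,270:400],None,fx=5,fy=5,interpolation=cv2.INTER_CUBIC))
E
```

```text
clock: 15.1
eef_pos: [0.4323, -0.2688, 0.0574]
ee_rot: [0.0, 0.998, 0.056, -0.0]
ft_force: [1.2, -1.0, -2.8]
finger_gap: 0.0156
clock: 15.4
eef_pos: [0.4323, -0.2679, 0.0585]
ee_rot: [0.001, 0.998, 0.056, 0.0]
ft_force: [0.6, -2.1, -0.9]
finger_gap: 0.0155
clock: 15.7
eef_pos: [0.4324, -0.2671, 0.0596]
ee_rot: [0.001, 0.998, 0.056, 0.0]
ft_force: [-0.3, -5.2, 0.6]
finger_gap: 0.0157
```

View pics/v6.png

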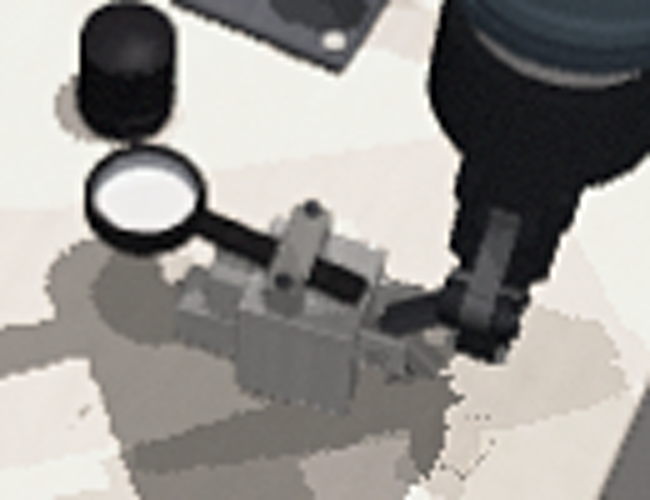

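The lever now rises and the resistance has changed sign, which suggests the stop; the coupler shifted a little (lens centre 148→145 px). Release, back up, and measure.

```bash
python3 -m creep '[[[0,0,0],[0,0,0]],[[0,0,0],[0,0,0]],[[0,0,0],[0,0,0]],[[0,0,-15],[0,0,0]],[[0,0,-40],[0,0,0]],[[0,0,-40],[0,0,0]],[[0,50,0],[0,0,0]],[[0,20,0],[0,0,0]],[[0,0,0],[0,0,0]]]' 40
python3 - <<'E'
from go import *
o=[]
for n in("scene","top"):
    f=grab_frame(n);P=cloud(f)*1000;I=f["pixels"]
    np.save(f"pics/{n}1.npy",P)
    im=np.zeros((298,800,3),np.uint8)
    m=(P[...,0]>370)&(P[...,0]<475)&(P[...,1]>-320)&(P[...,1]<-100)&(P[...,2]>15)&(P[...,2]<100)
    Q=P[m];C=I[m]; idx=np.argsort(Q[:,2])
    for q,c in zip(Q[idx],C[idx]): cv2.circle(im,(int((-100-q[1])*3.5),int((470-q[0])*3.3)),3,tuple(int(v) for v in c),-1)
    for y in range(-320,-99,20): cv2.line(im,(int((-100-y)*3.5),0),(int((-100-y)*3.5),330),(0,90,0),1)
    for x in range(380,471,10): cv2.line(im,(0,int((470-x)*3.3)),(800,int((470-x)*3.3)),(0,90,0) if x!=420 else (0,0,255),1)
    o.append(im)
    k=Q[(Q[:,1]<-240)&(Q[:,2]>40)]
    print(n,"beyond",np.percentile(k,[2,25,50,75,98],axis=0).round(1).tolist())
    k=k[k[:,2]>66]; print("knobpts",len(k),np.percentile(k,[2,50,98],axis=0).round(1).tolist() if len(k) else "")
    r=Q[(Q[:,2]>48)&(Q[:,2]<54.5)&(Q[:,1]>-232)&(Q[:,1]<-175)]; print("roof",cv2.minAreaRect(r[:,:2].astype(np.float32)),r[:,2].mean())
cv2.imwrite("pics/v7.png",np.vstack(o))
E
```

```text
clock: 16.65
eef_pos: [0.44, -0.3381, 0.1545]
ee_rot: [0.001, 0.998, 0.055, 0.0]
ft_force: [0.5, 0.4, -0.4]
finger_gap: 0.04
scene beyond [[415.4, -279.7, 42.8], [424.6, -271.8, 55.6], [426.9, -263.0, 67.9], [432.1, -249.7, 80.3], [439.8, -240.7, 85.2]]
knobpts 124 [[423.2, -280.1, 67.0], [428.2, -271.6, 80.1], [438.6, -260.5, 85.4]]
roof ((423.94781494140625, -202.21115112304688), (45.14075469970703, 55.572959899902344), 6.451364994049072) 52.02742841948953
top beyond [[417.7, -279.4, 45.5], [427.4, -269.6, 57.2], [430.6, -262.1, 67.4], [434.4, -250.0, 79.6], [441.5, -241.6, 84.2]]
knobpts 74 [[424.2, -279.6, 67.2], [432.2, -269.4, 79.6], [441.4, -260.9, 84.4]]
roof ((424.6761474609375, -202.41903686523438), (44.09156036376953, 50.86235046386719), 7.32391357421875) 50.95163700673723
```

View pics/v7.png

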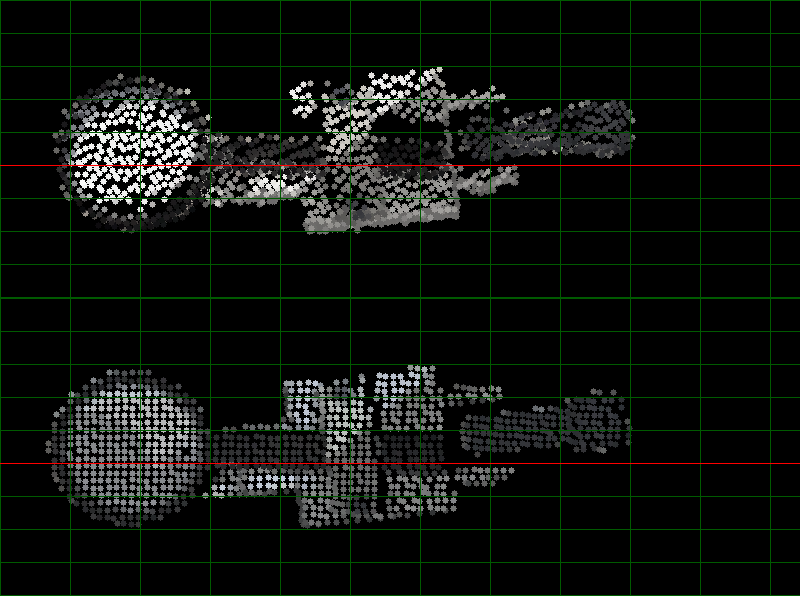

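Knob centre is at about (432, -270, 76), 65 mm from the coupler centre, which matches the raised stop (expected 65 out and 74 high). The coupler did not move. Grasp it next.

```bash
python3 -c "
from go import *
to([425.3,-205.2,100],[0,0,-1],[.994,.110,0])"
```

```text
t16.8 tcp [ 439.3 -334.9  153.2] F [ 0.1  0.7 -1.2] gap 40.0 target [ 425.3 -205.2   81.3]
 shift now-axes [   0.6 -130.3   72.1]  rot [-0.002  0.001  0.001]  shift after-rot axes [   0.4 -130.5   71.9]
```

```bash
python3 -m creep '[[[0,-40,0],[0,0,0]],[[0,-40,0],[0,0,0]],[[0,-40,0],[0,0,0]],[[0,-10.5,0],[0,0,0]],[[0,0,30],[0,0,0]],[[0,0,22],[0,0,0]],[[0,0,0],[0,0,0]],[[0,0,0],[0,0,0]]]' 75
python3 -c "
from go import *
to([425.3,-205.2,28],[0,0,-1],[.994,.110,0])"
```

```text
clock: 17.55
eef_pos: [0.4249, -0.2056, 0.1019]
ee_rot: [-0.001, 0.998, 0.056, -0.001]
ft_force: [0.2, -0.2, 0.3]
finger_gap: 0.075
t17.6 tcp [ 424.9 -205.6  101.9] F [ 0.2 -0.2  0.3] gap 75.0 target [ 425.3 -205.2    9.3]
 shift now-axes [ 0.5 -0.2 92.6]  rot [-0.001  0.001  0.002]  shift after-rot axes [ 0.4 -0.3 92.6]
```

```bash
python3 -m creep '[[[0.4,0,20],[0,0,0]],[[0,0,20],[0,0,0]],[[0,0,20],[0,0,0]],[[0,0,15],[0,0,0]],[[0,0,10],[0,0,0]],[[0,0,5],[0,0,0]],[[0,0,2.5],[0,0,0]],[[0,0,0],[0,0,0]]]'
python3 -m creep '[[[0,0,0],[0,0,0]],[[0,0,0],[0,0,0]],[[0,0,0],[0,0,0]],[[0,0,0],[0,0,0]],[[0,0,0],[0,0,0]],[[0,0,0],[0,0,0]],[[0,0,0],[0,0,0]]]' 38 80
python3 -c "
from go import *
to([425.3,-205.2,28],[0,0,-1],[.994,.110,0])"
```

```text
clock: 18.35
eef_pos: [0.4259, -0.2063, 0.0099]
ee_rot: [0.0, 0.998, 0.056, 0.0]
ft_force: [0.2, 0.5, -0.6]
finger_gap: 0.075
clock: 19.05
eef_pos: [0.4259, -0.2065, 0.0102]
ee_rot: [0.0, 0.998, 0.056, 0.0]
ft_force: [-2.8, 0.4, 6.6]
finger_gap: 0.0429
t19.1 tcp [ 425.9 -206.5   10.2] F [-2.8  0.4  6.6] gap 42.9 target [ 425.3 -205.2    9.3]
 shift now-axes [-0.4 -1.3  0.9]  rot [ 0.001 -0.     0.002]  shift after-rot axes [-0.4 -1.3  0.9]
```

```bash
sed -i 's/^BALL=.*A=/BALL=np.array([601.6,-165.0,125.]); A=/' go.py; cat >> go.py <<'E'
def seat(d,oy=1.3,oz=2.9):
    """coupler centre d mm above the ball along A; coupler centre is (0,-oy,oz-18.7) from TCP in tool axes"""
    ty=np.cross(-A,[1,0,0]); to(BALL+A*d+ty*oy+A*oz,-A,[1,0,0])
E
python3 -m creep '[[[0,0,-3],[0,0,0]],[[0,0,-8],[0,0,0]],[[0,0,-20],[0,0,0]],[[0,0,-30],[0,0,0]],[[0,0,-40],[0,0,0]],[[0,0,-40],[0,0,0]],[[0,0,-40],[0,0,0]],[[0,0,-30],[0,0,0]],[[0,0,0],[0,0,0]]]'
python3 -c "
from go import *
seat(75)"
```

```text
clock: 19.95
eef_pos: [0.4276, -0.2075, 0.2249]
ee_rot: [0.003, 0.998, 0.056, 0.003]
ft_force: [0.4, -1.3, -7.1]
finger_gap: 0.0432
t19.9 tcp [ 427.6 -207.5  224.9] F [ 0.4 -1.3 -7.1] gap 43.2 target [ 601.6 -195.7  175.6]
 shift now-axes [174.    7.5  50.3]  rot [0.529 0.024 0.111]  shift after-rot axes [174.   14.4  48.6]
```

```bash
python3 -m creep '[[[29,1.2,0],[0,0,0]],[[29,1.2,0],[0,0,0]],[[29,1.2,0],[0,0,0]],[[29,1.2,0],[0,0,0]],[[29,1.2,0],[0,0,0]],[[29,1.5,0],[0,0,0]],[[0,0,0],[0,0,0.111]],[[0,0,0],[0.13,0,0]],[[0,0,0],[0.13,0,0]],[[0,0,0],[0.13,0,0]],[[0,0,0],[0.1336,0,0]],[[0,0,0],[0,0,0]]]'
python3 -c "
from go import *
seat(75)"
```

```text
clock: 21.15
eef_pos: [0.597, -0.1963, 0.2141]
ee_rot: [-0.261, 0.965, -0.003, -0.003]
ft_force: [-1.4, -0.5, -8.7]
finger_gap: 0.0432
t21.1 tcp [ 597.  -196.3  214.1] F [-1.4 -0.5 -8.7] gap 43.2 target [ 601.6 -195.7  175.6]
 shift now-axes [ 4.9 18.9 33.5]  rot [-0.006  0.005 -0.008]  shift after-rot axes [ 4.6 18.7 33.6]
```

```bash
python3 -m creep '[[[2.5,9.5,11],[-0.006,0.005,-0.008]],[[2.2,9.3,11],[0,0,0]],[[0,0,11.5],[0,0,0]],[[0,0,0],[0,0,0]],[[0,0,0],[0,0,0]],[[0,0,0],[0,0,0]]]'
python3 - <<'E'
from go import *
seat(75); p,r,s=tool(); p=p*1000
o=[]
for n in("scene","top"):
    f=grab_frame(n);P=cloud(f)*1000; g=f["pixels"].copy()
    L=r.inv().apply((P-p).reshape(-1,3))-np.array([0,-1.3,-15.8]); L=L.reshape(P.shape)  # about nominal coupler centre, tool axes
    C=np.stack([-L[...,1],L[...,0],-L[...,2]],-1); C[...,1]*=-1  # coupler axes: x=-toolY, y=-toolX, z=-toolZ
    m=(np.abs(C[...,0])<60)&(np.abs(C[...,1])<40)&(np.abs(C[...,2])<70)
    Q=C[m]; np.save(f"pics/{n}C.npy",np.c_[Q,g[m]])
    # side face (y=+-22), underside z=-26 edges
    for nm,sel in (("roof",(abs(Q[:,2]-26)<3)),("low",(Q[:,2]<-18)&(Q[:,2]>-30)),("knob",(Q[:,0]<-50)&(Q[:,2]>38)),("xface+",(abs(Q[:,0]-22)<4)&(Q[:,2]<15)&(Q[:,2]>-20)),("xface-",(abs(Q[:,0]+22)<4)&(Q[:,2]<15))):
        q=Q[sel]; print(n,nm,len(q),np.percentile(q,[3,50,97],axis=0).round(1).tolist() if len(q)>5 else "")
    Bm=np.linalg.norm(P-BALL,axis=-1)<20
    from scipy.optimize import least_squares
    q=P[Bm&((P-BALL)@A>-6)]
    if len(q)>20: print("ball",len(q),least_squares(lambda c:np.linalg.norm(q-c,axis=1)-16,BALL,loss="soft_l1").x.round(1))
    u=proj(f,BALL/1000)[0].astype(int); o.append(cv2.resize(g[max(0,u[1]-70):max(0,u[1]-70)+130,u[0]-45:u[0]+85],(390,390),interpolation=cv2.INTER_CUBIC))
cv2.imwrite("pics/v8.png",np.hstack(o))
E
```

```text
clock: 21.75
eef_pos: [0.6047, -0.1934, 0.1829]
ee_rot: [-0.255, 0.967, 0.004, 0.004]
ft_force: [0.1, 0.6, -6.3]
finger_gap: 0.0431
t21.8 tcp [ 604.7 -193.4  182.9] F [ 0.1  0.6 -6.3] gap 43.1 target [ 601.6 -195.7  175.6]
 shift now-axes [-3.2  5.5  5.1]  rot [ 0.007 -0.005  0.01 ]  shift after-rot axes [-3.1  5.6  5.1]
scene roof 161 [[-43.8, -19.9, 23.4], [18.6, 5.0, 25.7], [36.3, 22.1, 28.6]]
scene low 107 [[-34.3, 0.9, -24.9], [13.1, 20.9, -21.2], [49.5, 23.8, -18.2]]
scene knob 58 [[-59.7, -6.3, 38.5], [-57.2, 1.5, 45.2], [-52.3, 7.5, 54.9]]
scene xface+ 84 [[18.5, 8.2, -18.6], [22.0, 14.5, -1.9], [25.5, 23.5, 14.0]]
scene xface- 38 [[-25.7, 13.3, -23.3], [-20.6, 21.7, -4.6], [-18.2, 23.2, 14.1]]
ball 203 [ 601.2 -165.5  125.3]
top roof 188 [[-18.7, -28.4, 23.2], [12.6, 4.2, 25.6], [33.6, 31.9, 28.5]]
top low 55 [[5.6, -8.3, -24.6], [31.1, 10.9, -21.0], [50.6, 21.7, -18.2]]
top knob 0 
top xface+ 89 [[18.7, 9.5, -19.3], [20.7, 15.4, -1.6], [24.5, 21.7, 14.3]]
top xface- 0 
ball 168 [ 601.7 -164.6  124.4]
```

View pics/v8.png

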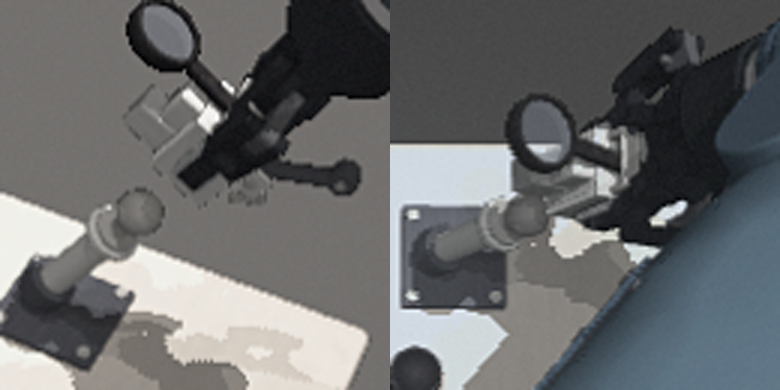

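The nominal grasp model fits: roof at 25.7, toe at 50 and side faces at about 22 in coupler axes. The picture shows the coupler tilted above the bare ball (135,212 and 525,212) with the lever raised. Fine alignment next.

```bash
python3 -m creep '[[[-3,5.5,5],[0.007,-0.005,0.01]],[[0,0,0],[0,0,0]],[[0,0,0],[0,0,0]],[[0,0,0],[0,0,0]]]'
python3 -c "
from go import *
seat(75)"
python3 -m creep '[[[0,0,0],[0,0,0]],[[0,0,0],[0,0,0]],[[0,0,0],[0,0,0]]]'
python3 -c "
from go import *
seat(75)"
```

```text
clock: 22.25
eef_pos: [0.6013, -0.1962, 0.1748]
ee_rot: [-0.259, 0.966, -0.001, -0.001]
ft_force: [-0.0, -0.2, -6.9]
finger_gap: 0.0435
t22.2 tcp [ 601.3 -196.2  174.8] F [-0.  -0.2 -6.9] gap 43.5 target [ 601.6 -195.7  175.6]
 shift now-axes [ 0.3 -0.8 -0.5]  rot [-0.001  0.001 -0.002]  shift after-rot axes [ 0.3 -0.8 -0.5]
clock: 22.55
eef_pos: [0.6014, -0.196, 0.175]
ee_rot: [-0.259, 0.966, -0.0, -0.001]
ft_force: [0.0, -0.2, -7.7]
finger_gap: 0.0431
t22.6 tcp [ 601.4 -196.   175. ] F [ 0.  -0.2 -7.7] gap 43.1 target [ 601.6 -195.7  175.6]
 shift now-axes [ 0.2 -0.5 -0.4]  rot [-0.001  0.001 -0.001]  shift after-rot axes [ 0.2 -0.5 -0.4]
```

```bash
python3 -m creep '[[[0.2,-0.5,6],[0,0,0]],[[0,0,8],[0,0,0]],[[0,0,8],[0,0,0]],[[0,0,6],[0,0,0]],[[0,0,2],[0,0,0]],[[0,0,0],[0,0,0]],[[0,0,0],[0,0,0]]]'
python3 -c "
from go import *
seat(44)"
```

```text
clock: 23.25
eef_pos: [0.6017, -0.1807, 0.1493]
ee_rot: [-0.259, 0.966, -0.0, -0.0]
ft_force: [-0.9, -0.0, -7.4]
finger_gap: 0.0433
t23.2 tcp [ 601.7 -180.7  149.3] F [-0.9 -0.  -7.4] gap 43.3 target [ 601.6 -180.2  148.8]
 shift now-axes [-0.1 -0.1  0.7]  rot [-0.001  0.001 -0.001]  shift after-rot axes [-0.1 -0.1  0.7]
```

Aligned to about 0.1 mm by the model. Now lower in small steps, watching force.

```bash
python3 -m creep '[[[0,0,2],[0,0,0]],[[0,0,2],[0,0,0]],[[0,0,2],[0,0,0]],[[0,0,0],[0,0,0]]]'
python3 -c "
from go import *
seat(38)"
python3 -m creep '[[[0,0,2],[0,0,0]],[[0,0,2],[0,0,0]],[[0,0,2],[0,0,0]],[[0,0,0],[0,0,0]]]'
python3 -c "
from go import *
seat(32)"
```

```text
clock: 23.65
eef_pos: [0.6013, -0.1773, 0.1436]
ee_rot: [-0.259, 0.966, -0.001, -0.001]
ft_force: [-0.8, 0.7, -7.1]
finger_gap: 0.0432
t23.6 tcp [ 601.3 -177.3  143.6] F [-0.8  0.7 -7.1] gap 43.2 target [ 601.6 -177.2  143.6]
 shift now-axes [ 0.3 -0.   0. ]  rot [-0.001  0.001 -0.001]  shift after-rot axes [ 0.3 -0.   0. ]
clock: 24.05
eef_pos: [0.6013, -0.1742, 0.1384]
ee_rot: [-0.26, 0.966, -0.001, -0.001]
ft_force: [-0.8, 0.1, -8.5]
finger_gap: 0.0434
t24.1 tcp [ 601.3 -174.2  138.4] F [-0.8  0.1 -8.5] gap 43.4 target [ 601.6 -174.2  138.4]
 shift now-axes [ 0.3  0.  -0. ]  rot [-0.001  0.002 -0.001]  shift after-rot axes [ 0.3  0.  -0. ]
```

```bash
for i in 1 2 3; do python3 -m creep '[[[0,0,1.5],[0,0,0]],[[0,0,1.5],[0,0,0]],[[0,0,1],[0,0,0]],[[0,0,0],[0,0,0]]]' | grep -E 'eef|ft_'; done
python3 -c "
from go import *
seat(20)"
```

```text
eef_pos: [0.6014, -0.1724, 0.1351]
ft_force: [-0.2, -0.7, -8.1]
eef_pos: [0.6014, -0.1703, 0.1316]
ft_force: [-0.1, 1.4, -7.2]
eef_pos: [0.6014, -0.1683, 0.1281]
ft_force: [-0.3, 0.0, -7.0]
t25.2 tcp [ 601.4 -168.3  128.1] F [-0.3  0.  -7. ] gap 43.4 target [ 601.6 -168.2  128. ]
 shift now-axes [ 0.2 -0.   0.2]  rot [-0.001  0.001 -0.001]  shift after-rot axes [ 0.2 -0.   0.2]
```

```bash
for i in 1 2 3; do python3 -m creep '[[[0,0,1.5],[0,0,0]],[[0,0,1.5],[0,0,0]],[[0,0,1],[0,0,0]],[[0,0,1],[0,0,0]],[[0,0,0],[0,0,0]]]' | grep -E 'eef|ft_'; done
python3 -c "
from go import *
seat(0)"
```

```text
eef_pos: [0.6014, -0.1659, 0.1239]
ft_force: [0.1, 1.9, -6.9]
eef_pos: [0.6014, -0.1633, 0.1195]
ft_force: [0.4, 1.3, -6.5]
eef_pos: [0.6014, -0.1608, 0.1152]
ft_force: [0.0, 1.8, -6.2]
t26.8 tcp [ 601.4 -160.8  115.2] F [ 0.   1.8 -6.2] gap 43.1 target [ 601.6 -158.2  110.7]
 shift now-axes [0.2 0.  5.2]  rot [-0.001  0.001 -0.001]  shift after-rot axes [ 0.2 -0.   5.2]
```

```bash
for i in 1 2 3; do python3 -m creep '[[[0,0,0.8],[0,0,0]],[[0,0,0],[0,0,0]]]' | grep -E 'eef|ft_'; done
python3 -c "
from go import *
seat(0)"
```

```text
eef_pos: [0.6014, -0.1605, 0.1146]
ft_force: [0.9, 0.7, -6.4]
eef_pos: [0.6015, -0.1601, 0.114]
ft_force: [0.4, 0.6, -6.7]
eef_pos: [0.6014, -0.1597, 0.1132]
ft_force: [0.0, 1.3, -6.2]
t27.4 tcp [ 601.4 -159.7  113.2] F [ 0.   1.3 -6.2] gap 43.0 target [ 601.6 -158.2  110.7]
 shift now-axes [ 0.2 -0.   3. ]  rot [-0.001  0.001 -0.001]  shift after-rot axes [ 0.2 -0.   3. ]
```

```bash
for i in 1 2 3; do python3 -m creep '[[[0,0,0.8],[0,0,0]],[[0,0,0],[0,0,0]]]' | grep -E 'eef|ft_'; done
python3 -c "
from go import *
seat(0)"
```

```text
eef_pos: [0.6014, -0.1593, 0.1125]
ft_force: [0.9, 0.8, -5.4]
eef_pos: [0.6014, -0.1589, 0.1118]
ft_force: [0.4, 1.7, -7.1]
eef_pos: [0.6014, -0.1585, 0.1111]
ft_force: [0.2, 1.0, -5.8]
t27.9 tcp [ 601.4 -158.5  111.1] F [ 0.2  1.  -5.8] gap 43.2 target [ 601.6 -158.2  110.7]
 shift now-axes [ 0.2 -0.   0.5]  rot [-0.001  0.001 -0.001]  shift after-rot axes [ 0.2 -0.   0.5]
```

```bash
for i in 1 2 3; do python3 -m creep '[[[0,0,0.5],[0,0,0]],[[0,0,0],[0,0,0]]]' | grep -E 'eef|ft_'; done
python3 -c "
from go import *
seat(0)"
```

```text
eef_pos: [0.6014, -0.1583, 0.1107]
ft_force: [0.0, 0.4, -5.9]
eef_pos: [0.6014, -0.1581, 0.1105]
ft_force: [0.2, 1.1, -4.8]
eef_pos: [0.6015, -0.1581, 0.1104]
ft_force: [-2.1, -0.4, -0.7]
t28.6 tcp [ 601.5 -158.1  110.4] F [-2.1 -0.4 -0.7] gap 43.3 target [ 601.6 -158.2  110.7]
 shift now-axes [ 0.1 -0.  -0.2]  rot [-0.001  0.001 -0.001]  shift after-rot axes [ 0.1 -0.  -0.2]
```

```bash
for i in 1 2; do python3 -m creep '[[[0,0,0.5],[0,0,0]],[[0,0,0],[0,0,0]]]' | grep -E 'eef|ft_'; done
python3 -c "
from go import *
seat(0)"
```

```text
eef_pos: [0.6016, -0.1581, 0.1103]
ft_force: [-3.8, -1.6, 3.2]
eef_pos: [0.6016, -0.158, 0.1103]
ft_force: [-4.8, -2.2, 6.0]
t28.9 tcp [ 601.6 -158.   110.3] F [-4.8 -2.2  6. ] gap 43.4 target [ 601.6 -158.2  110.7]
 shift now-axes [ 0.  -0.  -0.4]  rot [-0.     0.    -0.001]  shift after-rot axes [ 0.  -0.  -0.4]
```

Seated: hard contact within 0.4 mm of the computed depth, with pressing force of about 13 N over the hanging weight. Ease off, release, retract, and look.

```bash
python3 -m creep '[[[0,0,-0.8],[0,0,0]],[[0,0,0],[0,0,0]]]' | grep ft_
python3 -m creep '[[[0,0,0],[0,0,0]],[[0,0,0],[0,0,0]],[[0,0,0],[0,0,0]],[[0,0,0],[0,0,0]],[[0,0,0],[0,0,0]],[[0,0,-5],[0,0,0]],[[0,0,-15],[0,0,0]],[[0,0,-30],[0,0,0]],[[0,0,-40],[0,0,0]],[[0,0,-20],[0,0,0]],[[0,0,0],[0,0,0]]]' 75
cat > look.py <<'E'
from go import *
import sys
o=[]
UX=np.array([0,np.cos(np.pi/6),.5])
for n in("scene","top"):
    f=grab_frame(n);P=cloud(f)*1000;g=f["pixels"]
    D=P-BALL; C=np.stack([D@UX,-D[...,0],D@A],-1)
    m=(np.abs(C[...,0])<105)&(np.abs(C[...,1])<35)&(C[...,2]>-30)&(C[...,2]<62)
    Q=C[m]
    for nm,sel in (("roof",(abs(Q[:,2]-26)<4)&(abs(Q[:,0])<24)),("low",(Q[:,2]<-18)&(Q[:,2]>-30)&(abs(Q[:,1])>18)),("toe",(Q[:,0]>40)&(Q[:,2]<5)),("lens",(Q[:,0]>40)&(Q[:,2]>25)),("lever",(Q[:,0]<-48)),("xface+",(abs(Q[:,0]-22)<4)&(Q[:,2]<15)&(Q[:,2]>-20))):
        q=Q[sel]; print(n,nm,len(q),np.percentile(q,[3,50,97],axis=0).round(1).tolist() if len(q)>5 else "")
    u=proj(f,BALL/1000)[0].astype(int); t=max(0,u[1]-65); o.append(cv2.resize(g[t:t+130,u[0]-65:u[0]+65],(390,390),interpolation=cv2.INTER_CUBIC))
cv2.imwrite(sys.argv[1],np.hstack(o))
to(BALL+A*48.4-UX*65,-A,[1,0,0])
E
python3 look.py pics/v9.png
```

```text
ft_force: [-4.1, -2.2, 4.9]
clock: 30.25
eef_pos: [0.6031, -0.2162, 0.2095]
ee_rot: [-0.257, 0.966, -0.001, 0.003]
ft_force: [0.1, 0.3, -0.0]
finger_gap: 0.0751
scene roof 211 [[-21.6, -20.7, 22.6], [-2.7, 12.5, 26.0], [21.8, 23.4, 29.3]]
scene low 63 [[-19.6, 19.0, -29.4], [-2.2, 21.6, -21.6], [18.6, 24.4, -18.2]]
scene toe 85 [[40.4, -8.9, -21.7], [45.7, 8.5, -4.6], [49.8, 12.2, -0.4]]
scene lens 440 [[44.0, -27.6, 29.5], [66.4, -5.0, 35.4], [88.3, 15.9, 40.0]]
scene lever 154 [[-73.0, -5.8, 28.7], [-61.0, 5.0, 46.6], [-48.8, 9.3, 56.6]]
scene xface+ 69 [[18.3, 8.9, -17.6], [21.0, 13.4, -2.4], [25.7, 23.7, 13.5]]
top roof 178 [[-21.6, -20.6, 22.5], [8.9, 8.3, 25.1], [21.6, 21.6, 27.7]]
top low 19 [[-14.7, 18.9, -25.8], [3.4, 21.7, -21.6], [21.5, 22.5, -18.8]]
top toe 59 [[40.5, -3.2, -21.9], [48.9, 7.0, -11.9], [51.1, 11.4, -1.6]]
top lens 433 [[45.9, -27.3, 29.0], [68.1, -6.5, 34.4], [89.6, 14.5, 38.9]]
top lever 99 [[-68.4, -6.7, 31.2], [-59.2, -0.2, 43.8], [-48.6, 5.7, 56.3]]
top xface+ 74 [[18.7, -19.4, -18.5], [21.1, 14.8, -1.1], [25.1, 21.9, 13.2]]
t30.4 tcp [ 601.5 -213.2  205.3] F [-0.2  0.1 -0.7] gap 75.0 target [ 601.6 -236.1  118.2]
 shift now-axes [ 0.2 63.4 63.9]  rot [-0.     0.    -0.002]  shift after-rot axes [ 0.1 63.4 63.9]
```

View pics/v9.png

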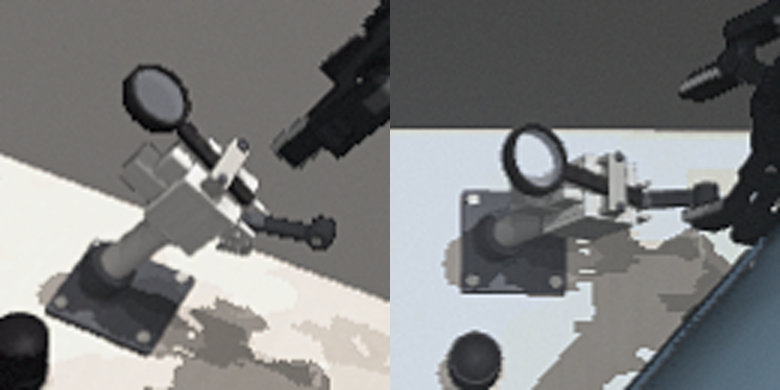

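Coupler released and sitting square (roof at 25.5 mm above the ball centre, faces at ±22), with the lever still raised (knob at about -64, 47.5). Now go to the knob.

```bash
python3 -m creep '[[[0,21,0],[0,0,0]],[[0,21,0],[0,0,0]],[[0,21.4,0],[0,0,0]],[[0,0,0],[0,0,0]],[[0,0,0],[0,0,0]],[[0,0,15],[0,0,0]],[[0,0,15],[0,0,0]],[[0,0,10],[0,0,0]],[[0,0,0],[0,0,0]],[[0,0,0],[0,0,0]]]' 40
python3 -c "
from go import *
UX=np.array([0,np.cos(np.pi/6),.5])
to(BALL+A*48-UX*65,-A,[1,0,0])"
```

```text
clock: 31.35
eef_pos: [0.6014, -0.247, 0.1384]
ee_rot: [-0.26, 0.966, -0.0, -0.001]
ft_force: [-0.4, 0.3, 0.1]
finger_gap: 0.0403
t31.4 tcp [ 601.4 -247.   138.4] F [-0.4  0.3  0.1] gap 40.3 target [ 601.6 -235.9  117.9]
 shift now-axes [ 0.2  0.7 23.3]  rot [-0.001  0.002 -0.001]  shift after-rot axes [ 0.2  0.7 23.3]
```

```bash
python3 -m creep '[[[0,0.7,10],[0,0,0]],[[0,0,8],[0,0,0]],[[0,0,5],[0,0,0]],[[0,0,0],[0,0,0]]]' | grep -E 'eef|ft_'
python3 -m creep '[[[0,0,0],[0,0,0]],[[0,0,0],[0,0,0]],[[0,0,0],[0,0,0]],[[0,0,0],[0,0,0]],[[0,0,0],[0,0,0]],[[0,0,0],[0,0,0]]]' 8 25
python3 -m creep '[[[0,2.7,2.8],[0,0,0]],[[0,2.6,2.9],[0,0,0]],[[0,2.2,3.2],[0,0,0]],[[0,0,0],[0,0,0]]]'
python3 -c "
from go import *
UX=np.array([0,np.cos(np.pi/6),.5])
to(BALL+A*14-UX*82,-A,[1,0,0])"
```

```text
eef_pos: [0.6009, -0.2359, 0.1172]
ft_force: [-0.2, 0.2, -0.1]
clock: 32.35
eef_pos: [0.6015, -0.237, 0.1185]
ee_rot: [-0.259, 0.966, -0.001, -0.0]
ft_force: [0.5, -1.4, 0.9]
finger_gap: 0.0155
clock: 32.75
eef_pos: [0.6011, -0.2386, 0.1059]
ee_rot: [-0.26, 0.966, -0.001, -0.001]
ft_force: [0.4, 1.4, -0.0]
finger_gap: 0.0152
t32.8 tcp [ 601.1 -238.6  105.9] F [ 0.4  1.4 -0. ] gap 15.2 target [ 601.6 -233.7   79.9]
 shift now-axes [ 0.5  8.8 24.9]  rot [-0.002  0.002 -0.002]  shift after-rot axes [ 0.5  8.7 24.9]
```

Pinched and moving easily. Continue the arc.

```bash
python3 -m creep '[[[0,2.2,3.2],[0,0,0]],[[0,1.7,3.5],[0,0,0]],[[0,1.7,3.5],[0,0,0]],[[0,1.2,3.7],[0,0,0]],[[0,0,0],[0,0,0]]]' | grep -E 'eef|ft_'
python3 -m creep '[[[0,1.1,3.8],[0,0,0]],[[0,0.6,3.8],[0,0,0]],[[0,0,0],[0,0,0]]]'
python3 -c "
from go import *
UX=np.array([0,np.cos(np.pi/6),.5])
to(BALL+A*14-UX*82,-A,[1,0,0])"
```

```text
eef_pos: [0.6011, -0.2374, 0.0907]
ft_force: [1.2, 2.2, 0.9]
clock: 33.55
eef_pos: [0.6012, -0.2352, 0.0834]
ee_rot: [-0.259, 0.966, -0.001, -0.001]
ft_force: [0.1, 1.9, 1.0]
finger_gap: 0.0149
t33.5 tcp [ 601.2 -235.2   83.4] F [0.1 1.9 1. ] gap 14.9 target [ 601.6 -233.7   79.9]
 shift now-axes [0.5 0.4 3.7]  rot [-0.001  0.001 -0.002]  shift after-rot axes [0.4 0.4 3.7]
```

```bash
for i in 1 2 3; do python3 -m creep '[[[0,0.1,1.3],[0,0,0]],[[0,0,0],[0,0,0]]]' | grep -E 'eef|ft_|gap'; done
for i in 1 2; do python3 -m creep '[[[0,0,1],[0,0,0]],[[0,0,0],[0,0,0]]]' | grep -E 'eef|ft_|gap'; done
python3 -c "
from go import *
UX=np.array([0,np.cos(np.pi/6),.5])
to(BALL+A*14-UX*82,-A,[1,0,0])"
```

```text
eef_pos: [0.6013, -0.2349, 0.0828]
ft_force: [0.3, 2.8, 2.3]
finger_gap: 0.0152
eef_pos: [0.6013, -0.2344, 0.0816]
ft_force: [-0.4, 1.4, 0.5]
finger_gap: 0.0155
eef_pos: [0.6013, -0.2338, 0.0803]
ft_force: [-0.4, 1.6, 1.7]
finger_gap: 0.0152
eef_pos: [0.6013, -0.2334, 0.0794]
ft_force: [0.2, 0.6, 0.1]
finger_gap: 0.0156
eef_pos: [0.6013, -0.2329, 0.0786]
ft_force: [0.7, -0.7, 0.6]
finger_gap: 0.0156
t34.5 tcp [ 601.3 -232.9   78.6] F [ 0.7 -0.7  0.6] gap 15.6 target [ 601.6 -233.7   79.9]
 shift now-axes [ 0.3 -0.1 -1.5]  rot [-0.001  0.001 -0.002]  shift after-rot axes [ 0.3 -0.1 -1.5]
```

```bash
for i in 1 2 3; do python3 -m creep '[[[0,-0.1,1],[0,0,0]],[[0,0,0],[0,0,0]]]' | grep -E 'eef|ft_|gap'; done
python3 look.py pics/v10.png
```

```text
eef_pos: [0.6013, -0.2325, 0.0777]
ft_force: [0.5, -0.6, -0.2]
finger_gap: 0.0159
eef_pos: [0.6013, -0.232, 0.0769]
ft_force: [0.0, -1.8, -1.0]
finger_gap: 0.0154
eef_pos: [0.6013, -0.2314, 0.076]
ft_force: [0.8, -4.9, -1.9]
finger_gap: 0.0154
scene roof 212 [[-22.6, -18.6, 22.4], [-0.7, 12.2, 25.7], [21.7, 23.5, 29.7]]
scene low 57 [[-18.9, 18.4, -29.5], [0.1, 21.8, -21.3], [21.8, 24.2, -18.1]]
scene toe 99 [[40.4, -9.8, -19.6], [46.3, 7.9, -3.7], [51.2, 12.4, 3.7]]
scene lens 436 [[43.5, -28.2, 35.0], [64.7, -4.8, 41.1], [85.8, 15.7, 46.6]]
scene lever 366 [[-87.4, -14.8, -1.4], [-71.4, 13.3, 17.6], [-51.6, 23.2, 61.0]]
scene xface+ 75 [[18.4, 9.5, -18.9], [21.5, 14.4, -2.2], [25.7, 23.1, 13.6]]
top roof 163 [[-23.0, -20.5, 22.2], [8.7, 8.8, 25.9], [20.3, 21.3, 28.9]]
top low 21 [[-17.7, 19.3, -25.2], [3.0, 21.5, -21.6], [23.8, 22.4, -19.3]]
top toe 77 [[41.1, -7.3, -20.0], [50.8, 5.6, -8.4], [52.9, 10.9, 2.1]]
top lens 415 [[43.9, -27.4, 35.8], [66.4, -7.0, 39.8], [87.1, 14.2, 45.0]]
top lever 527 [[-90.3, -32.6, 0.7], [-73.0, 1.5, 32.3], [-55.1, 31.5, 59.0]]
top xface+ 73 [[18.7, 9.9, -19.2], [21.4, 16.5, -2.0], [24.7, 22.0, 13.3]]
t35.2 tcp [ 601.3 -231.4   76.1] F [ 1.1 -5.1 -2.1] gap 15.4 target [ 601.6 -236.1  118.2]
 shift now-axes [  0.3 -17.  -38.9]  rot [-0.     0.001 -0.002]  shift after-rot axes [  0.3 -17.  -38.9]
```

View pics/v10.png

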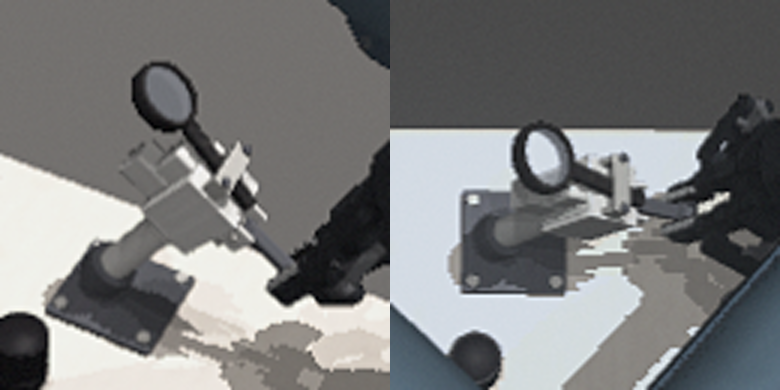

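The jaws hold the knob at the end of the arc (crop 285,285). The coupler has rocked about 4.6° toward the lever, with the lens up 5 mm. That is about its flange limit, so the lever may not be fully down yet. Continue gently and watch for the stop.

```bash
for i in 1 2 3 4; do python3 -m creep '[[[0,0.4,0.8],[0,0,0]],[[0,0,0],[0,0,0]]]' | grep -E 'eef|ft_|gap'; done
python3 -c "
from go import *
UX=np.array([0,np.cos(np.pi/6),.5])
to(BALL+A*14-UX*82,-A,[1,0,0]);p,r,s=tool();print('F tool',r.inv().apply(s['ft_force']).round(1))"
```

```text
eef_pos: [0.6013, -0.2309, 0.0753]
ft_force: [0.5, -4.5, -1.7]
finger_gap: 0.0154
eef_pos: [0.6013, -0.2306, 0.0746]
ft_force: [-0.8, -3.3, -0.8]
finger_gap: 0.015
eef_pos: [0.6014, -0.2305, 0.0739]
ft_force: [0.3, -3.5, 1.6]
finger_gap: 0.0155
eef_pos: [0.6015, -0.2304, 0.0733]
ft_force: [-1.0, -0.9, 5.3]
finger_gap: 0.0152
t36.0 tcp [ 601.5 -230.4   73.3] F [-1.  -0.9  5.3] gap 15.2 target [ 601.6 -233.7   79.9]
 shift now-axes [ 0.1 -0.5 -7.4]  rot [-0.002  0.001 -0.001]  shift after-rot axes [ 0.1 -0.5 -7.4]
F tool [-1.  -1.9 -5. ]
```

```bash
for i in 1 2 3; do python3 -m creep '[[[0,0.1,0.7],[0,0,0]],[[0,0,0],[0,0,0]]]' | grep -E 'eef|ft_|gap'; done
```

```text
eef_pos: [0.6016, -0.2302, 0.0729]
ft_force: [-0.0, -1.2, 6.1]
finger_gap: 0.015
eef_pos: [0.6017, -0.2301, 0.0726]
ft_force: [-1.0, -1.2, 7.4]
finger_gap: 0.0156
eef_pos: [0.6018, -0.23, 0.0722]
ft_force: [-1.7, -1.9, 9.3]
finger_gap: 0.0152
```

```bash
python3 -m creep '[[[0,0,0],[0,0,0]],[[0,0,0],[0,0,0]],[[0,0,0],[0,0,0]],[[0,0,0],[0,0,0]],[[0,0,-10],[0,0,0]],[[0,0,-30],[0,0,0]],[[0,0,-40],[0,0,0]],[[0,40,0],[0,0,0]],[[0,0,0],[0,0,0]]]' 40
cat > lev.py <<'E'
from go import *
UX=np.array([0,np.cos(np.pi/6),.5])
for n in("scene","top"):
    f=grab_frame(n);P=cloud(f)*1000;D=P-BALL; C=np.stack([D@UX,-D[...,0],D@A],-1)
    m=(np.abs(C[...,0])<105)&(np.abs(C[...,1])<35)&(C[...,2]>-30)&(C[...,2]<62); Q=C[m]
    q=Q[(Q[:,0]>50)&(Q[:,2]>25)]; L=np.median(q,0); tilt=np.arctan2(L[2],L[0])-np.arctan2(34.9,67.2)
    c,s_=np.cos(-tilt),np.sin(-tilt); W=np.c_[c*Q[:,0]-s_*Q[:,2],Q[:,1],s_*Q[:,0]+c*Q[:,2]]  # untilted coupler axes
    r=W[(abs(W[:,2]-26)<3)&(abs(W[:,0])<23)]; pr=np.polyfit(r[:,0],r[:,2],1)
    print(n,"tilt deg %.1f"%np.degrees(tilt),"roof slope %.1f deg z0 %.1f"%(np.degrees(np.arctan(pr[0])),pr[1]))
    k=W[(W[:,0]<-68)&(abs(W[:,1])<16)&(W[:,2]<45)]; b=W[(W[:,0]<-42)&(W[:,0]>-70)&(abs(W[:,1])<7)]
    if len(k)>5: print(" knob",len(k),np.percentile(k,[3,50,97],axis=0).round(1).tolist())
    if len(b)>8:
        bb=[(x,np.percentile(b[abs(b[:,0]-x)<3][:,2],85).round(1)) for x in (-48,-54,-60,-66) if (abs(b[:,0]-x)<3).sum()>3]; print(" bar top",bb)
E
python3 lev.py; python3 look.py pics/v11.png | grep lens
```

```text
clock: 37.55
eef_pos: [0.6005, -0.3091, 0.1193]
ee_rot: [-0.258, 0.966, -0.002, -0.0]
ft_force: [-0.7, 0.9, -0.4]
finger_gap: 0.04
scene tilt deg 4.6 roof slope 0.4 deg z0 25.9
 knob 105 [[-89.7, -5.3, 6.5], [-80.0, 5.6, 16.0], [-69.2, 10.4, 22.5]]
 bar top [(-48, np.float64(16.2)), (-54, np.float64(15.8)), (-60, np.float64(16.0)), (-66, np.float64(15.9))]
top tilt deg 3.0 roof slope 1.4 deg z0 25.3
 knob 70 [[-87.4, -6.9, 5.0], [-78.0, 2.4, 14.0], [-70.2, 8.4, 18.9]]
 bar top [(-48, np.float64(13.7)), (-54, np.float64(13.0)), (-60, np.float64(13.2)), (-66, np.float64(12.7))]
scene lens 438 [[43.3, -27.9, 35.3], [64.1, -5.1, 41.9], [85.1, 15.8, 47.1]]
top lens 413 [[43.6, -27.7, 36.3], [65.8, -7.1, 40.8], [86.2, 14.1, 45.9]]
```

View pics/v11.png

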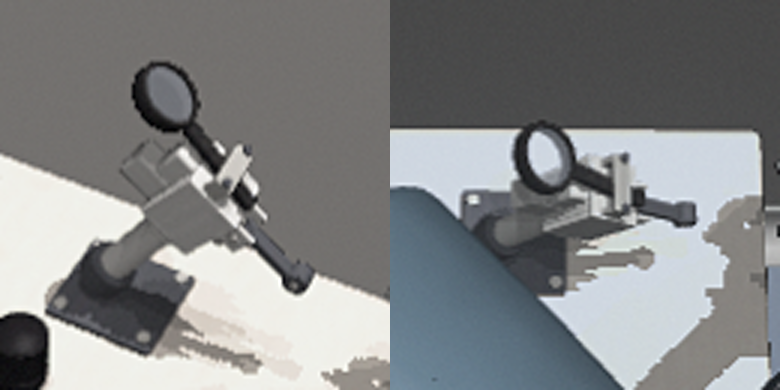

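```bash
python3 -c "
from go import *
UX=np.array([0,np.cos(np.pi/6),.5])
to(BALL+A*26-UX*83,-A,[1,0,0],off=0)
for n in('scene','top'):
    P=np.load(f'pics/{n}0.npy')*1000; D=P-np.array([425.3,-205.3,26]); u=np.array([-.109,.994,0]);v=np.array([-.994,-.109,0])
    W=np.stack([D@u,D@v,D[...,2]],-1); W=W[(W[...,0]<-42)&(W[...,0]>-95)&(abs(W[...,1])<7)&(W[...,2]>0)&(W[...,2]<40)]
    print('initial',n,[(x,np.percentile(W[abs(W[:,0]-x)<3][:,2],85).round(1)) for x in(-48,-54,-60,-66,-80)])
"
```

```text
t37.8 tcp [ 601.3 -304.1  120.1] F [-0.3 -0.   0.1] gap 39.7 target [ 601.6 -249.9  106. ]
 shift now-axes [  0.3 -39.8  39.4]  rot [-0.002  0.001 -0.001]  shift after-rot axes [  0.3 -39.9  39.3]
initial scene [(-48, np.float64(18.8)), (-54, np.float64(19.5)), (-60, np.float64(18.9)), (-66, np.float64(19.3)), (-80, np.float64(26.2))]
initial top [(-48, np.float64(17.5)), (-54, np.float64(17.8)), (-60, np.float64(18.5)), (-66, np.float64(18.2)), (-80, np.float64(25.0))]
```

Compared with the initial state, the lever is now even flatter relative to the body. As a last check I press the knob from above with closed fingers.

```bash
python3 -m creep '[[[0,-20,0],[0,0,0]],[[0,-20,0],[0,0,0]],[[0,0,0],[0,0,0]],[[0,0,0],[0,0,0]],[[0,0,15],[0,0,0]],[[0,0,15],[0,0,0]],[[0,0,7],[0,0,0]],[[0,0,0],[0,0,0]],[[0,0,0],[0,0,0]]]' 0
for i in 1 2 3 4; do python3 -m creep '[[[0,0,2],[0,0,0]],[[0,0,0],[0,0,0]]]' | grep -E 'eef|ft_'; done
python3 -c "
from go import *
UX=np.array([0,np.cos(np.pi/6),.5])
to(BALL+A*16.4-UX*83,-A,[1,0,0],off=0)"
```

```text
clock: 38.65
eef_pos: [0.6012, -0.2513, 0.1074]
ee_rot: [-0.26, 0.966, -0.001, -0.001]
ft_force: [-0.6, -0.1, 0.2]
finger_gap: 0.0001
eef_pos: [0.6015, -0.2508, 0.1065]
ft_force: [-1.1, 0.2, 0.2]
eef_pos: [0.6013, -0.2495, 0.1045]
ft_force: [0.0, 0.3, 0.7]
eef_pos: [0.6012, -0.2483, 0.1025]
ft_force: [0.2, -0.0, 0.0]
eef_pos: [0.6012, -0.2472, 0.1008]
ft_force: [-0.5, -0.2, 0.2]
t39.5 tcp [ 601.2 -247.2  100.8] F [-0.5 -0.2  0.2] gap 0.2 target [ 601.6 -245.1   97.7]
 shift now-axes [ 0.4 -0.3  3.7]  rot [-0.001  0.001 -0.001]  shift after-rot axes [ 0.4 -0.3  3.7]
```

```bash
for i in 1 2 3 4 5 6; do python3 -m creep '[[[0,0,1],[0,0,0]],[[0,0,0],[0,0,0]]]' | grep -E 'eef|ft_'; done
python3 -c "
from go import *
UX=np.array([0,np.cos(np.pi/6),.5])
to(BALL+A*16.4-UX*83,-A,[1,0,0],off=0)"
```

```text
eef_pos: [0.6013, -0.2469, 0.1001]
ft_force: [0.9, 1.1, 0.3]
eef_pos: [0.6013, -0.2464, 0.0992]
ft_force: [0.1, -0.0, -0.1]
eef_pos: [0.6013, -0.2458, 0.0983]
ft_force: [-0.2, 0.4, -1.8]
eef_pos: [0.6013, -0.2453, 0.0975]
ft_force: [0.6, -0.8, 0.1]
eef_pos: [0.6013, -0.2448, 0.0966]
ft_force: [-0.1, 0.4, -0.6]
eef_pos: [0.6013, -0.2443, 0.0957]
ft_force: [-0.1, 0.6, -1.1]
t40.6 tcp [ 601.3 -244.3   95.7] F [-0.1  0.6 -1.1] gap 0.1 target [ 601.6 -245.1   97.7]
 shift now-axes [ 0.3 -0.4 -2.1]  rot [-0.001  0.001 -0.001]  shift after-rot axes [ 0.3 -0.4 -2.1]
```

```bash
for i in 1 2 3 4 5; do python3 -m creep '[[[0,0,1],[0,0,0]],[[0,0,0],[0,0,0]]]' | grep -E 'eef|ft_'; done
python3 -c "
from go import *
UX=np.array([0,np.cos(np.pi/6),.5])
to(BALL+A*16.4-UX*83,-A,[1,0,0],off=0)"
```

```text
eef_pos: [0.6015, -0.2442, 0.0953]
ft_force: [-0.4, -1.0, 1.6]
eef_pos: [0.6016, -0.244, 0.0947]
ft_force: [-0.4, -1.5, 3.2]
eef_pos: [0.6018, -0.2438, 0.0941]
ft_force: [0.3, -3.3, 6.2]
eef_pos: [0.6019, -0.2437, 0.0937]
ft_force: [-1.9, -4.4, 7.6]
eef_pos: [0.6022, -0.2435, 0.0933]
ft_force: [-0.8, -5.6, 9.4]
t41.6 tcp [ 602.2 -243.5   93.3] F [-0.8 -5.6  9.4] gap 0.0 target [ 601.6 -245.1   97.7]
 shift now-axes [-0.5 -0.8 -4.6]  rot [ 0.001 -0.002 -0.001]  shift after-rot axes [-0.6 -0.8 -4.6]
```

Solid resistance of 11 N against the 1.5 N needed to move the lever: it is at its stop. Retreat and do the final check.

```bash
python3 -m creep '[[[0,0,-5],[0,0,0]],[[0,0,-20],[0,0,0]],[[0,0,-40],[0,0,0]],[[0,0,-45],[0,0,0]],[[0,0,-30],[0,0,0]],[[0,45,0],[0,0,0]],[[0,0,0],[0,0,0]],[[0,0,0],[0,0,0]]]'
python3 lev.py
python3 - <<'E'
from go import *
for n in("scene","top"):
    f=grab_frame(n);P=cloud(f)*1000
    for t in("cap","vial","small_vial","stamp"):
        for d in trace(t,n)[:1]: print(n,t,round(d["conf"],2),np.nanpercentile(P[d["pixels"]],[3,50,97],axis=0).round().tolist())
    if n=="scene": cv2.imwrite("pics/v12.png",cv2.resize(f["pixels"][150:360,170:430],None,fx=2.5,fy=2.5,interpolation=cv2.INTER_CUBIC))
E
```

```text
clock: 42.45
eef_pos: [0.6006, -0.3508, 0.1879]
ee_rot: [-0.261, 0.965, -0.001, -0.002]
ft_force: [-0.2, -0.9, 0.1]
finger_gap: 0.0001
scene tilt deg 4.6 roof slope 0.4 deg z0 26.1
 knob 107 [[-90.6, -6.7, 7.6], [-79.6, 5.8, 16.3], [-68.5, 10.5, 21.5]]
 bar top [(-48, np.float64(15.5)), (-54, np.float64(16.3)), (-60, np.float64(15.5)), (-66, np.float64(15.5))]
top tilt deg 3.4 roof slope 1.8 deg z0 25.4
 knob 69 [[-87.5, -7.6, 5.3], [-78.0, 2.3, 14.5], [-70.4, 8.3, 19.2]]
 bar top [(-48, np.float64(14.0)), (-54, np.float64(14.5)), (-60, np.float64(13.1)), (-66, np.float64(13.5))]
scene cap 0.64 [[481.0, -108.0, 1.0], [491.0, -93.0, 41.0], [518.0, -71.0, 50.0]]
scene vial 0.79 [[347.0, -48.0, 7.0], [355.0, -39.0, 42.0], [370.0, -24.0, 64.0]]
scene small_vial 0.63 [[301.0, -223.0, 7.0], [308.0, -213.0, 36.0], [321.0, -200.0, 54.0]]
scene stamp 0.83 [[452.0, 114.0, 2.0], [463.0, 131.0, 21.0], [483.0, 156.0, 71.0]]
top vial 0.53 [[593.0, -245.0, 1.0], [599.0, -230.0, 97.0], [636.0, -201.0, 118.0]]
top stamp 0.68 [[459.0, 127.0, 18.0], [468.0, 137.0, 68.0], [477.0, 155.0, 72.0]]
```

View pics/v12.png

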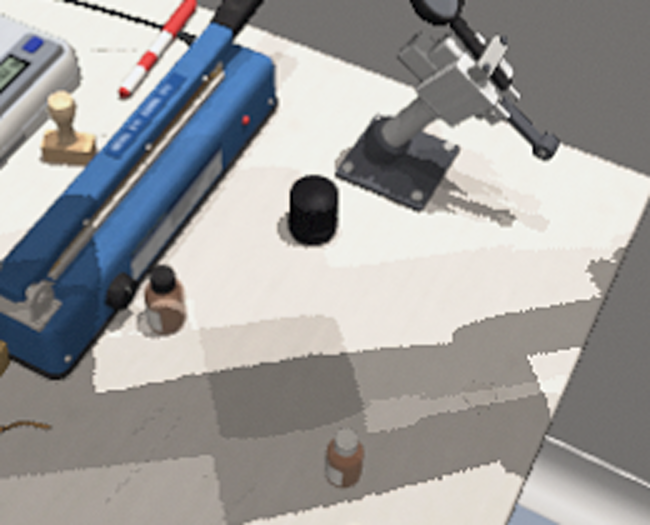

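The final picture shows the coupler on the ball with its lever down (545,145) and the cap upright (312,210). The vials and stamp are where they were. Handing in.

```bash
python3 -c "
from bench import sign_off,env
print(sign_off(), env.get_state()['clock'])"
```

```text
the job is handed in; nothing more can be done
the job is handed in; nothing more can be done
```

The job is done and handed in at about 43 s, with the arm clear of everything.

**What I did:**
1. Drew the cap off along the post's axis and stood it upright, open side down, near (0.50, -0.09).
2. Raised the coupler's lever to its stop, where the knob measured within 2 mm of its fully raised position.
3. Lowered the coupler along the post's axis with almost no side force. It met hard contact within 0.4 mm of the computed seat depth.
4. Released it, then pinched the knob and swung the lever down.

**Last checks:**
- **Seating:** the roof is about 26 mm above the ball's centre, which is the fully seated height.
- **Lever:** the knob lies at its locked height within camera error. Pressing it with closed fingers met solid resistance at about 11 N, against the 1.5 N needed to move it.
- **Cap:** its top reads 50 mm, as expected for an upright cap.
- **Bystanders:** both vials and the stamp are unmoved.

**What was not perfect:**
- Pressing the lever rocked the coupler toward the lever side, and I left it there. The scene camera read 4.6° and the top camera 3.4°. It is within the few degrees it can rock on the ball.
- In the last top view, the detector placed the "vial" on the coupler's lever. That is a false report; the scene view shows the vial in its original place.

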